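# Log sample pots into the weighing-room carrier

### The job

Swing the carrier's carry handle right out, away from the robot, until it clicks home in its end detent, then stand every sample pot that is on the bench upright in the carrier, flat on the floor of a place of its own. Then take the hand-held reader and log the pots in order of size, the shortest first and the tallest last: aim it at the label on each lid from about 10 cm and hold it steady on it for a good second, touching no pot with it. Finally lay the reader back in its cradle, the same way round, and leave the handle out and everything else on the bench where it is.

Things in the scene. Friction and masses are not known exactly. Their poses are not given: they have to be found in the camera images.
- carrier_floor (a point): Carrier: fixed white open tray, 74 mm (x) by 284 mm (y), 16 mm high, with a row of four square places along y, 66 by 66 mm inside, centred at y = -105, -35, +35 and +105 mm; walls 4 mm thick, inner floor 4 mm above the bench. End cheeks at y = +-145 mm rise to 42 mm. This point: middle of the tray on its inner floor; x across the row, y along it, z up
- handle_grip (a point): Carry handle: a steel U-shaped bail over the tray, its arms at y = +-154 mm, with a round black grip sleeve 18 mm in diameter and 110 mm long parallel to the tray's y. This point is the sleeve's centre, 150 mm from the hinge line, which runs along the tray's y, 26 mm above carrier_floor (30 mm above the bench)
- handle (a joint): angle of the handle in rad: 0 straight up, positive leaning to the tray's +x. Starts near upright, where it bars the way down to the places. Moves stiffly and stays where left (1 to 3 N at the grip). At about 1.27 a spring catch must be overcome; past it the handle clicks on to its end stop at 1.45, where it is seated, lying out almost level
- reader_center (a point): Hand-held code reader: a black bar-shaped handle 130 mm long, 32 mm wide, 28 mm high, with a grey head at its front end. This point is at half height of the bar, where it is to be gripped across its width; its x points along the bar to the head, z up. Mass 180 g. At the start it lies in its cradle
- reader_head: Reader's head, 50 by 46 by 36 mm, fixed to the bar. Origin: centre of the window, 95 mm ahead (x) of and 16 mm below reader_center. Its x axis is the reading beam, out of the window, 45 degrees below the bar's x; y as the bar's. It reads a label if for 1 s the beam stays within 14 mm of the label's centre, from 60 to 150 mm away, under 57 degrees off square
- cradle_seat (a point): Cradle: fixed dark base plate 150 by 90 by 8 mm with two saddles (16 mm long, at x = -44 and +42 mm), seats 45 mm above the bench, side lips 10 mm higher and 40 mm apart inside. Between the saddles the bar hangs free for the fingers. This point is where reader_center belongs, 59 mm above the bench; x is the way the head points
- pot1_center (a point): sample pot, round, white with a grey screw lid, 56 mm in diameter and 40 mm tall, upright on the bench (the shortest of four sizes: 40, 52, 64, 76 mm; it may be absent). Centre of the pot, 20 mm above its underside; z up
- pot1_label (a point): centre of the flat square code label (34 mm) on top of the lid of the 40 mm pot; it faces up (z)
- pot2_center (a point): sample pot, round, white with a grey screw lid, 56 mm in diameter and 52 mm tall, upright on the bench (second shortest of four sizes: 40, 52, 64, 76 mm; it may be absent). Centre of the pot, 26 mm above its underside; z up
- pot2_label (a point): centre of the flat square code label (34 mm) on top of the lid of the 52 mm pot; it faces up (z)
- pot3_center (a point): sample pot, round, white with a grey screw lid, 56 mm in diameter and 64 mm tall, upright on the bench (second tallest of four sizes: 40, 52, 64, 76 mm; it may be absent). Centre of the pot, 32 mm above its underside; z up
- pot3_label (a point): centre of the flat square code label (34 mm) on top of the lid of the 64 mm pot; it faces up (z)
- pot4_center (a point): sample pot, round, white with a grey screw lid, 56 mm in diameter and 76 mm tall, upright on the bench (the tallest of four sizes: 40, 52, 64, 76 mm; it may be absent). Centre of the pot, 38 mm above its underside; z up
- pot4_label (a point): centre of the flat square code label (34 mm) on top of the lid of the 76 mm pot; it faces up (z)
- weight: small polished steel weight, 28 mm in diameter, 30 mm high, among the pots; origin under its centre; not part of the job
- beaker: glass beaker, 72 mm in diameter, 85 mm high; origin under its centre; not part of the job
- wash_bottle: white plastic bottle, 64 mm in diameter, 150 mm high; origin under its centre; not part of the job
- spatula: slim steel weighing spatula, 160 mm long, 14 mm wide, lying on the bench; origin under its centre; not part of the job
- tape: roll of clear tape 64 mm in diameter, 18 mm high, lying flat; origin under its centre; not part of the job
- tip_box: clear open box 80 by 110 mm, 45 mm high; origin under its centre; not part of the job
- dish: white shallow dish 90 mm in diameter, 20 mm high; origin under its centre; not part of the job
Things that resemble listed ones, but are neither listed nor needed, are in the scene too. Leave any pink look-alike of the part that bears pot1_center alone.

How it is judged:
On the way, in this order (a step that is already met when the one before it is completed fails the run):
1. the carry handle is swung out past its catch to its end stop (joint above 1.38) (value of joint handle above 1.38 rad), for 0.3 s.
2. every pot present stands upright in the carrier, flat on its floor (5 mm in height, 12 mm of the row's centre line) and let go, the handle still out (x of pot1_center in the frame of carrier_floor between -0.012 and 0.012 m and y of pot1_center in the frame of carrier_floor between -0.119 and 0.119 m and z of pot1_center in the frame of carrier_floor between 0.015 and 0.025 m and angle between each of pot1_center, pot2_center, pot3_center, pot4_center's own z axis and vertical below 0.12 rad and x of pot2_center in the frame of carrier_floor between -0.012 and 0.012 m and y of pot2_center in the frame of carrier_floor between -0.119 and 0.119 m and z of pot2_center in the frame of carrier_floor between 0.021 and 0.031 m and x of pot3_center in the frame of carrier_floor between -0.012 and 0.012 m and y of pot3_center in the frame of carrier_floor between -0.119 and 0.119 m and z of pot3_center in the frame of carrier_floor between 0.027 and 0.037 m and x of pot4_center in the frame of carrier_floor between -0.012 and 0.012 m and y of pot4_center in the frame of carrier_floor between -0.119 and 0.119 m and z of pot4_center in the frame of carrier_floor between 0.033 and 0.043 m and contact force between the fingers and pot1 below 0.3 N and contact force between the fingers and pot2 below 0.3 N and contact force between the fingers and pot3 below 0.3 N and contact force between the fingers and pot4 below 0.3 N and value of joint handle above 1.38 rad), for 0.3 s.
3. the reader beam stays for 1 s on the lid label of the 40 mm pot in the carrier (60 to 150 mm away, within 14 mm of its centre, under 57 degrees off square) (x of pot1_label in the frame of reader_head between 0.06 and 0.15 m and y of pot1_label in the frame of reader_head between -0.014 and 0.014 m and z of pot1_label in the frame of reader_head between -0.014 and 0.014 m and angle between the x axis of reader_head and the z axis of pot1_label, either way round below 1 rad and z of reader_head in the frame of pot1_label above 0.02 m and x of pot1_center in the frame of carrier_floor between -0.012 and 0.012 m and y of pot1_center in the frame of carrier_floor between -0.119 and 0.119 m and z of pot1_center in the frame of carrier_floor between 0.015 and 0.025 m and angle between pot1_center's own z axis and vertical below 0.12 rad), for 1 s.
4. the reader beam stays for 1 s on the lid label of the 52 mm pot in the carrier (60 to 150 mm away, within 14 mm of its centre, under 57 degrees off square) (x of pot2_label in the frame of reader_head between 0.06 and 0.15 m and y of pot2_label in the frame of reader_head between -0.014 and 0.014 m and z of pot2_label in the frame of reader_head between -0.014 and 0.014 m and angle between the x axis of reader_head and the z axis of pot2_label, either way round below 1 rad and z of reader_head in the frame of pot2_label above 0.02 m and x of pot2_center in the frame of carrier_floor between -0.012 and 0.012 m and y of pot2_center in the frame of carrier_floor between -0.119 and 0.119 m and z of pot2_center in the frame of carrier_floor between 0.021 and 0.031 m and angle between pot2_center's own z axis and vertical below 0.12 rad), for 1 s.
5. the reader beam stays for 1 s on the lid label of the 64 mm pot in the carrier (60 to 150 mm away, within 14 mm of its centre, under 57 degrees off square) (x of pot3_label in the frame of reader_head between 0.06 and 0.15 m and y of pot3_label in the frame of reader_head between -0.014 and 0.014 m and z of pot3_label in the frame of reader_head between -0.014 and 0.014 m and angle between the x axis of reader_head and the z axis of pot3_label, either way round below 1 rad and z of reader_head in the frame of pot3_label above 0.02 m and x of pot3_center in the frame of carrier_floor between -0.012 and 0.012 m and y of pot3_center in the frame of carrier_floor between -0.119 and 0.119 m and z of pot3_center in the frame of carrier_floor between 0.027 and 0.037 m and angle between pot3_center's own z axis and vertical below 0.12 rad), for 1 s.
6. the reader beam stays for 1 s on the lid label of the 76 mm pot in the carrier (60 to 150 mm away, within 14 mm of its centre, under 57 degrees off square) (x of pot4_label in the frame of reader_head between 0.06 and 0.15 m and y of pot4_label in the frame of reader_head between -0.014 and 0.014 m and z of pot4_label in the frame of reader_head between -0.014 and 0.014 m and angle between the x axis of reader_head and the z axis of pot4_label, either way round below 1 rad and z of reader_head in the frame of pot4_label above 0.02 m and x of pot4_center in the frame of carrier_floor between -0.012 and 0.012 m and y of pot4_center in the frame of carrier_floor between -0.119 and 0.119 m and z of pot4_center in the frame of carrier_floor between 0.033 and 0.043 m and angle between pot4_center's own z axis and vertical below 0.12 rad), for 1 s.
At the end, for the whole second after the job is handed in: every pot present upright in the carrier (12 mm of the row's centre line, flat on the floor within 5 mm, tilt under 0.12 rad), the handle at its end stop (above 1.38 rad), the reader in its cradle the same way round (20 mm, height 5 mm, 0.15 rad) (x of pot1_center in the frame of carrier_floor between -0.012 and 0.012 m and y of pot1_center in the frame of carrier_floor between -0.119 and 0.119 m and z of pot1_center in the frame of carrier_floor between 0.015 and 0.025 m and angle between each of pot1_center, pot2_center, pot3_center, pot4_center's own z axis and vertical below 0.12 rad and x of pot2_center in the frame of carrier_floor between -0.012 and 0.012 m and y of pot2_center in the frame of carrier_floor between -0.119 and 0.119 m and z of pot2_center in the frame of carrier_floor between 0.021 and 0.031 m and x of pot3_center in the frame of carrier_floor between -0.012 and 0.012 m and y of pot3_center in the frame of carrier_floor between -0.119 and 0.119 m and z of pot3_center in the frame of carrier_floor between 0.027 and 0.037 m and x of pot4_center in the frame of carrier_floor between -0.012 and 0.012 m and y of pot4_center in the frame of carrier_floor between -0.119 and 0.119 m and z of pot4_center in the frame of carrier_floor between 0.033 and 0.043 m and value of joint handle above 1.38 rad and horizontal distance between reader_center and cradle_seat below 0.02 m and z of reader_center in the frame of cradle_seat between -0.005 and 0.006 m and angle between the x axis of reader_center and the x axis of cradle_seat, either way round below 0.15 rad and x of reader_head in the frame of cradle_seat above 0.05 m); the robot touches nothing.
It fails at once if the reader touches a pot with more than 1 N (contact force between reader and pot1 above 1 N or contact force between reader and pot2 above 1 N or contact force between reader and pot3 above 1 N or contact force between reader and pot4 above 1 N).
It fails at once if a thing that is not part of the job is moved more than 60 mm (distance of any of weight, beaker, wash_bottle, spatula, tape, tip_box, dish from where it was at the start of the episode above 0.06 m).
Of pot1, pot2, pot3, pot4 only 3 to 4 are there at a start; the rules pass over those that are not, and their reading is None.
At some moment in a run one of pot1, pot2, pot3, pot4 may be knocked a few centimetres aside while the robot is not near it.
It also fails if it takes over 208 s, if anything falls off the work surface, if the arm or the gripper's body presses on something with over 40 N, if the wrist force passes 120 N, or if a joint passes its speed limit or range.

### The arm

A 7-joint arm with a two-finger parallel gripper is mounted at the origin on the work surface. World frame = base frame: x ahead of the robot, y to its left, z up, the work surface at z = 0. Lengths are in m, angles in rad, forces in N, time in s.
With the tool pointing down it reaches from about 0.4 to 0.85 m from the base axis. Payload 4.4 kg.
Tool frame: the origin (TCP) lies on the centre line of the jaws, within the pads' length; the fingertips stand 25 mm ahead of it and the grasp point (between the pads) lies 6 mm ahead of it; y points along the fingers, x is the direction in which the jaws open and shut, and the axes are right-handed (so a half turn about y gives the same grasp; the last joint's range is limited). The gripper opens to 94 mm and grips with 3 to 60 N. Pads are 16 mm wide; open, the fingers measure 119 mm over their backs; the gripper's body (75 mm by 177 mm) begins 78 mm behind the grasp point.
Start: joints at [1.161, 0.628, 0.038, 1.517, -0.027, 0.996, -0.02], TCP at [0.219, -0.612, 0.23] pointing down, gripper open.
Joint ranges: [-3.06, 3.06], [-0.37, 2.12], [-1.25, 1.32], [0.18, 2.47], [-1.1, 4.24], [0.23, 1.98], [-2.94, 2.94]. Speed limits (rad/s): [2.57, 2.57, 3.14, 3.14, 3.14, 3.14, 3.14].

### API

Orientations are given as a unit quaternion [x, y, z, w].
In Python, from plant import read_state, grab_frame, camera_model, sign_off, search_frame gives the robot as it stands.
- The arm moves only by the tool arm_command, never from a script. Its arguments are lists of equal length, an entry for each row: "offset": the shift along the tool's x, y, z in mm, a list of three; "twist": the turn, a rotation vector about the tool's x, y, z in rad, a list of three; "fingers": the finger opening in mm, from 0 to 94. A call has 1 to 12 rows; each row shifts and turns the commanded pose from where the row before left it, along the tool's axes as they then stand; what a row does not reach is not made up. A row lasts 1/10 s, in which the tool goes at most 50 mm and 8.59 degrees, less where a joint would pass 70% of its speed; a pose out of reach is approached as far as the arm can. A call is refused whole if a number of a shift passes 50 or a number of a turn 0.15, either way. A call with a gripper value outside its range is refused whole. The fingers move at their own pace and stop on an object; the grip force is fixed at half the most. Time passes only in rows, so rows that do not move let the fingers close. It gives the time, the measured TCP pose, the force and the opening at its end, in the units of the state.
- read_state(): the state, without advancing time (a new reading comes with each control period).
- grab_frame(name): name is "scene" or "top" or "wrist"; returns the picture (420x560x3 uint8, red, green, blue); there is no depth.
- camera_model(name): a dict with "fov_y" (degrees; the focal length in pixels is half the picture's height over the tangent of half this angle, whatever the lens; pixels are square), "cx", "cy" (the principal point, pixels), "dist_coeffs" ([k1, k2, p1, p2, k3] as OpenCV has them; the pictures are not rectified), "extrinsics" (4x4, takes a point from camera to world coordinates). Camera axes: x right, y down, z forward; pixel columns grow to the right and rows downward; lengths in m; the calibration is good to about 2 mm. A picture is of the moment at which its call begins: read the wrist's pose just before it. camera_model takes no time and is no camera call; for the wrist camera it gives the pose at the moment of the call.
- sign_off(): hands the job in, once; it reports no verdict.
Trained networks look in the newest picture that a camera, given by its name, has taken for a name from the list of things; names that differ only in an ending like _2 or _b are one class to them, and where a whole thing is asked for, a point or a joint stands for the part that bears it (a point fixed in the world has none). Each returns a list of dicts, best first, with "score" (0 to 1); they miss things now and then, are a little off and sometimes report something else, mostly with a low value. They report only what shows in the picture. A call takes as long as a camera call. They do not tell look-alikes from the thing itself.
- search_frame(camera, thing): "rect" ([left, top, width, height] in pixels, round what is visible of it).
The state is a dict: "time": time; "joint_pos": joint angles; "dq": joint speeds; "joint_efforts": joint torques, N m; "tcp_pos": TCP position; "tcp_rot": TCP orientation; "contact_force": force on the tool from outside, world axes, zero at the start; "moment": the same for the moment, N m; "opening": finger opening in m.
Only numpy, scipy, OpenCV 4.12 (cv2) and the standard library are available. Lean on these libraries where they do the work, as an engineer would, in place of code of your own. Each camera call takes 0.05 s, during which the arm holds its last target.

## Working session

There is one attempt and no reset: what is moved stays moved. The work goes in short steps, Python scripts to look and compute and a tool call to move; the robot and the scene stay as the last step left them, time stands still between calls to the robot, and variables do not carry over. Pictures are saved under pics/ and viewed, and the job is handed in when it is done.

Besides the shell and the picture viewer there is one more tool, called after "Emit:" by a JSON object that holds its "op" and its "data", one argument or row to a line. arm_command: Moves the arm, as the interface text tells. Its arguments: {"type":"object","properties":{"offset":{"type":"array","items":{"type":"array","items":{"type":"number"}}},"twist":{"type":"array","items":{"type":"array","items":{"type":"number"}}},"fingers":{"type":"array","items":{"type":"number"}}},"required":["offset","twist","fingers"]}

```bash
ls; mkdir -p pics; python3 - <<'E'
from plant import *
import cv2
s=read_state();print(s)
for n in ["scene","top","wrist"]:
    f=grab_frame(n);cv2.imwrite(f"pics/{n}0.png",f[:,:,::-1]);m=camera_model(n);print(n,m)
E
```

```text
pics
{'time': 0.0, 'joint_pos': array([ 1.16120108,  0.62933505,  0.03846755,  1.51832939, -0.02699812,
        0.99632   , -0.0200144 ]), 'dq': array([ 0.00192482,  0.00110505, -0.00196235,  0.00055736,  0.00094627,
        0.00010191,  0.00012471]), 'joint_efforts': array([-3.84852383e-04, -5.49719596e+01,  1.14327494e+00, -1.86636508e+01,
       -5.23129350e-02,  2.36100348e-02,  1.78950045e-04]), 'tcp_pos': array([ 0.21889807, -0.61138293,  0.22957409]), 'tcp_rot': array([-0.57778053,  0.40766375, -0.40656473,  0.5785197 ]), 'contact_force': array([0.49103752, 0.91882415, 0.49832658]), 'moment': array([-0.05440306,  0.009555  , -0.04667084]), 'opening': 0.09395213817359033}
scene {'fov_y': 51.54205633527557, 'cx': 288.51630884587934, 'cy': 206.9931975497451, 'dist_coeffs': array([-0.08054974,  0.        ,  0.        ,  0.        ,  0.        ]), 'extrinsics': array([[-0.54591653,  0.63753238, -0.54362451,  1.17220016],
       [ 0.83780222,  0.40925653, -0.36138141,  0.40348624],
       [-0.00791047, -0.65273391, -0.75754595,  1.00438967],
       [ 0.        ,  0.        ,  0.    
[... 185 characters left out ...]
 ]), 'extrinsics': array([[-0.00351681, -0.97674688,  0.2143669 ,  0.32083888],
       [-0.999987  ,  0.00422642,  0.00285202, -0.01963682],
       [-0.0036917 , -0.21435408, -0.97674905,  1.31260681],
       [ 0.        ,  0.        ,  0.        ,  1.        ]])}
wrist {'fov_y': 62.25029374783418, 'cx': 278.47186856061575, 'cy': 212.14273059387108, 'dist_coeffs': array([-0.05475108,  0.        ,  0.        ,  0.        ,  0.        ]), 'extrinsics': array([[ 0.33743133, -0.91302697, -0.22917647,  0.28532756],
       [-0.94134871, -0.32770297, -0.08045724, -0.58850019],
       [-0.00164218,  0.24288377, -0.97005401,  0.38428544],
       [ 0.        ,  0.        ,  0.        ,  1.        ]])}
```

View pics/scene0.png

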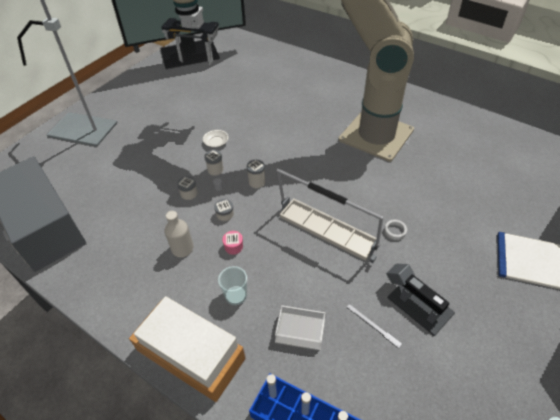

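View pics/top0.png

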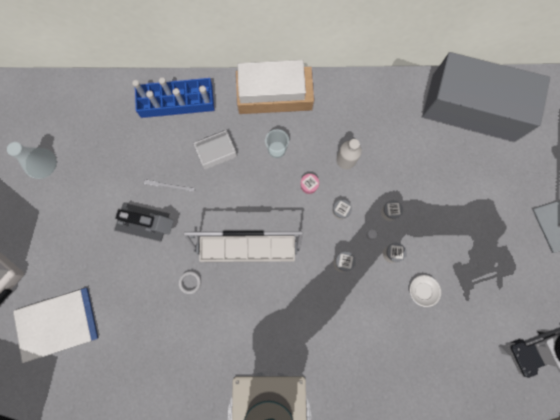

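View pics/wrist0.png

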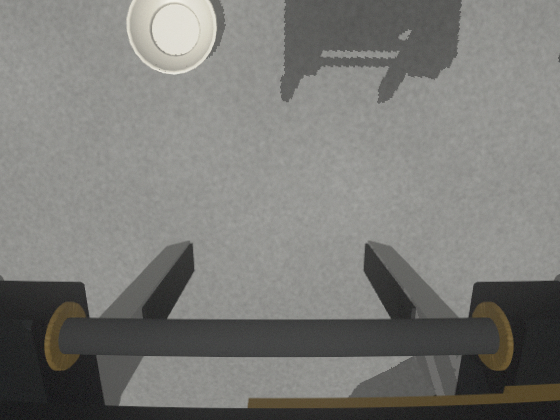

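```bash
cat > h.py <<'E'
from plant import *
import numpy as np, cv2
from scipy.spatial.transform import Rotation as R
def K(m): 
    f=210/np.tan(np.radians(m["fov_y"])/2); return np.array([[f,0,m["cx"]],[0,f,m["cy"]],[0,0,1]])
def ray(m,px):
    p=cv2.undistortPoints(np.array([[px]],float),K(m),m["dist_coeffs"])[0,0]
    E=m["extrinsics"]; d=E[:3,:3]@np.array([p[0],p[1],1]); return E[:3,3],d
def onz(m,px,z):
    o,d=ray(m,px); return o+d*(z-o[2])/d[2]
def proj(m,P):
    E=np.linalg.inv(m["extrinsics"]); r,_=cv2.Rodrigues(E[:3,:3])
    return cv2.projectPoints(np.atleast_2d(np.array(P,float)),r,E[:3,3],K(m),m["dist_coeffs"])[0][:,0]
def tri(obs):
    A=np.zeros((3,3));b=np.zeros(3)
    for m,px in obs:
        o,d=ray(m,px); d=d/np.linalg.norm(d); Q=np.eye(3)-np.outer(d,d);A+=Q;b+=Q@o
    return np.linalg.solve(A,b)
E
python3 - <<'E'
from h import *
for c in ["top","scene"]:
    m=camera_model(c)
    for t in ["pot1_center","pot2_center","pot3_center","pot4_center","weight","handle","handle_grip","reader_head","reader_center","carrier_floor","cradle_seat"]:
        try:
            print(c,t)
            for d in search_frame(c,t)[:6]:
                r=d["rect"];px=[r[0]+r[2]/2,r[1]+r[3]/2]; print("   %.2f"%d["score"],np.round(r,1),np.round(onz(m,px,0.03),3))
        except Exception as e: print(e)
f=grab_frame("top")
cv2.imwrite("pics/topcrop.png",cv2.resize(f[160:300,280:440],None,fx=5,fy=4.2,interpolation=cv2.INTER_CUBIC)[:590,:,::-1])
cv2.imwrite("pics/topcrop2.png",cv2.resize(f[180:300,100:320],None,fx=3.6,fy=3.6,interpolation=cv2.INTER_CUBIC)[:,:,::-1])
f=grab_frame("scene")
cv2.imwrite("pics/scrop.png",cv2.resize(f[120:280,160:310],None,fx=3.7,fy=3.7,interpolation=cv2.INTER_CUBIC)[:,:,::-1])
cv2.imwrite("pics/scrop2.png",cv2.resize(f[150:340,260:470],None,fx=3.1,fy=3.1,interpolation=cv2.INTER_CUBIC)[:,:,::-1])
print(read_state()["time"])
E
```

```text
top pot1_center
   0.71 [380.  197.7  19.1  22.9] [ 0.581 -0.368  0.03 ]
   0.63 [335.8 197.6  16.   19.4] [ 0.587 -0.231  0.03 ]
   0.54 [300.4 176.2  18.3  19. ] [ 0.656 -0.128  0.03 ]
top pot2_center
   0.58 [381.7 198.7  20.6  20.6] [ 0.582 -0.376  0.03 ]
top pot3_center
   0.58 [382.4 245.3  25.2  18.8] [ 0.444 -0.376  0.03 ]
   0.46 [337.7 139.3  24.2  28.6] [ 0.758 -0.256  0.03 ]
top pot4_center
   0.57 [330.9 252.3  27.8  20.9] [ 0.42  -0.227  0.03 ]
top weight
   0.48 [366.  229.8   7.8   8.2] [ 0.506 -0.305  0.03 ]
top handle
   0.59 [184.7 229.9 119.4  24.8] [0.482 0.07  0.03 ]
   0.28 [185.8 227.5 117.2  32.9] [0.477 0.07  0.03 ]
top handle_grip
   0.78 [184.5 229.6 117.   21.8] [0.487 0.074 0.03 ]
top reader_head
   0.53 [148.2 215.1  23.5  19.2] [0.536 0.324 0.03 ]
top reader_center
   0.68 [117.6 207.3  58.9  24. ] [0.553 0.364 0.03 ]
top carrier_floor
   0.66 [182.6 228.7 118.3  33.1] [0.473 0.078 0.03 ]
top cradle_seat
   0.75 [117.2 207.4  50.6  30.8] [0.542 0.377 0.03 ]
   0.29 [366.6 229.8   7.4   8.9] [ 0.505 -0.306  0.03 ]
scene pot1_center
   0.67 [213.6 199.6 
[... 399 characters left out ...]
  0.89 [276.5 169.  104.9  80.7] [0.416 0.044 0.03 ]
   0.49 [163.9 210.5  30.1  42.4] [ 0.719 -0.273  0.03 ]
scene handle_grip
   0.81 [278.1 170.5 107.5  78.4] [0.413 0.052 0.03 ]
   0.48 [214.8 198.9  21.5  22.5] [ 0.584 -0.211  0.03 ]
   0.16 [347.  301.1  50.5  44.2] [0.674 0.311 0.03 ]
scene reader_head
   0.97 [383.7 263.3  28.7  22.6] [0.514 0.308 0.03 ]
   0.24 [279.1 169.8 101.7  81.1] [0.418 0.048 0.03 ]
scene reader_center
   0.71 [387.9 264.4  62.5  50. ] [0.526 0.372 0.03 ]
scene carrier_floor
   0.74 [276.7 170.2 105.8  94.9] [0.443 0.061 0.03 ]
scene cradle_seat
   0.71 [388.4 283.9  64.8  50.7] [0.576 0.397 0.03 ]
   0.39 [246.4 158.7  16.5  32. ] [ 0.418 -0.225  0.03 ]
1.35
```

View pics/topcrop.png

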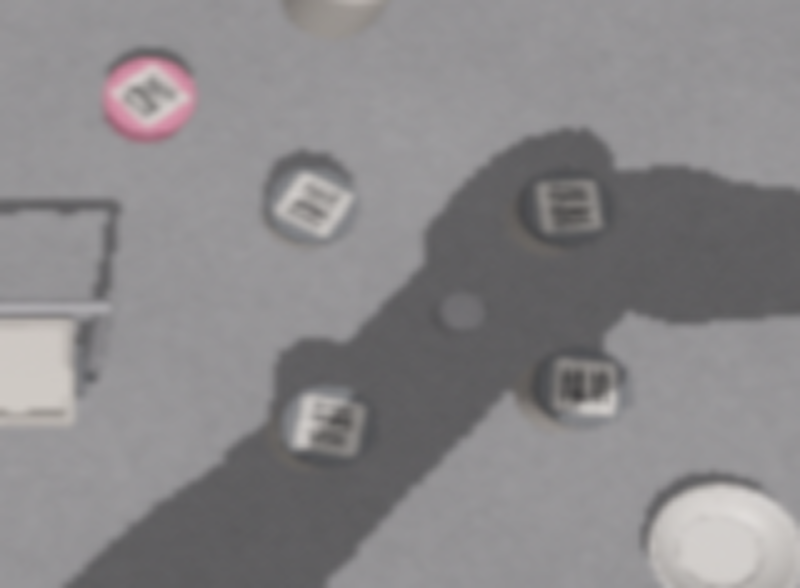

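View pics/topcrop2.png

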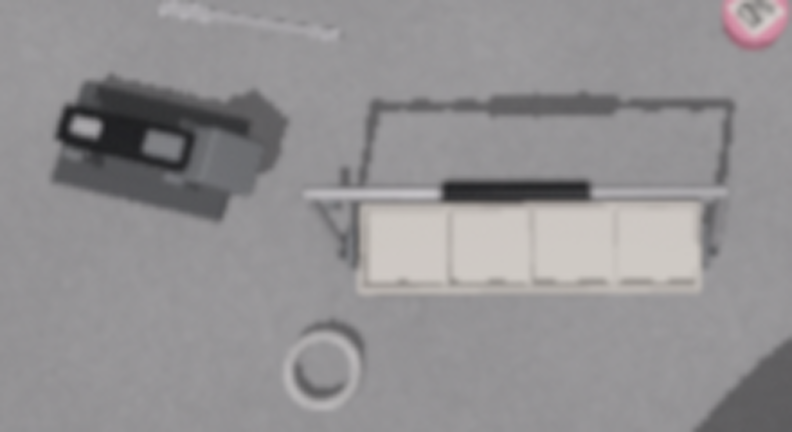

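View pics/scrop.png

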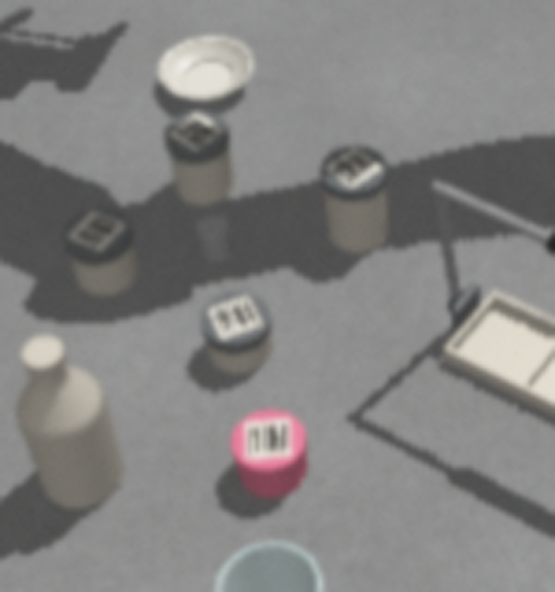

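View pics/scrop2.png

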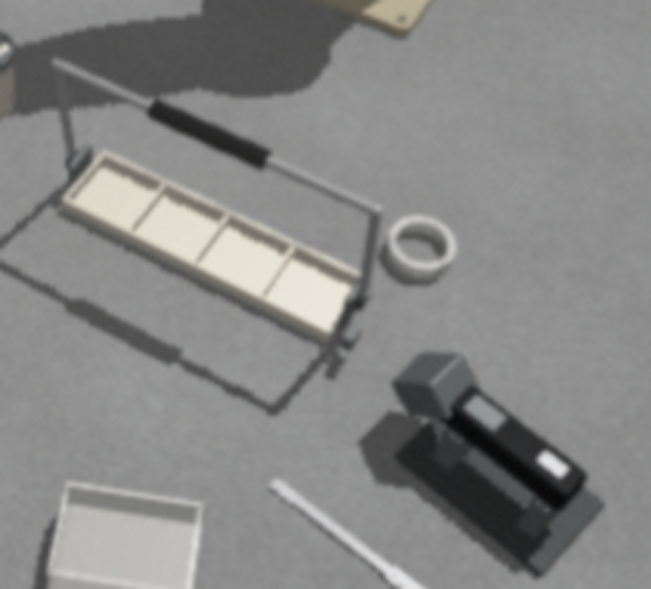

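```bash
python3 - <<'E'
from h import *
T=camera_model("top");S=camera_model("scene")
tc=lambda x,y:(280+x/5,160+y/4.2); sc=lambda x,y:(160+x/3.7,120+y/3.7)
t2=lambda x,y:(100+x/3.6,180+y/3.6); s2=lambda x,y:(260+x/3.1,150+y/3.1)
def go(n,a,b):
    P=tri([(T,a),(S,b)]);print(n,np.round(P,4),np.round(proj(T,P)[0]-a,1),np.round(proj(S,P)[0]-b,1))
for n,a,b in [("A",(313,202),(237,318)),("B",(568,205),(100,230)),("C",(585,387),(196,131)),("D",(327,423),(354,167)),("pink",(150,96),(269,438))]:go(n,tc(*a),sc(*b))
go("grip",t2(516,191),s2(210,132))
go("gripL",t2(443,191),s2(265,160)); go("gripR",t2(590,191),s2(152,106))
for z in[0.016]:
  print("tray",[np.round(onz(T,t2(*p),z),4)[:2] for p in [(358,292),(702,292)]],[np.round(onz(S,s2(*p),z),4)[:2] for p in [(104,152),(62,204),(333,342),(365,280)]])
go("rdr back-top edge",t2(63,124),s2(572,490))
go("label1",t2(86,126),s2(553,464)); go("label2",t2(164,145),s2(485,412))
R0=R.from_quat(read_state()["tcp_rot"]).as_matrix();print(R0)
E=camera_model("wrist")["extrinsics"];s=read_state()
print("cam in tool",R0.T@(E[:3,3]-s["tcp_pos"]),R0.T@E[:3,:3])
E
```

```text
A [ 0.5808 -0.222   0.0404] [-1.1  0.7] [-1.3 -0.2]
B [ 0.5749 -0.3703  0.0537] [-1.2  0.8] [-1.4 -0.3]
C [ 0.4463 -0.3701  0.0641] [-0.8  0.5] [-0.9 -0.2]
D [ 0.4209 -0.2186  0.0783] [-0.9  0.5] [-0.9 -0.2]
pink [ 0.6604 -0.1266  0.0399] [-0.8  0.5] [-1.  -0.2]
grip [0.4863 0.0655 0.1798] [-1.1  0.5] [-1.3 -0.1]
gripL [0.4872 0.1187 0.1779] [-0.9  0.4] [-1.  -0.1]
gripR [0.4864 0.0102 0.1799] [-0.8  0.4] [-0.9 -0.1]
tray [array([0.428 , 0.2045]), array([ 0.4267, -0.081 ])] [array([ 0.4278, -0.0726]), array([ 0.5052, -0.0704]), array([0.5074, 0.2169]), array([0.431 , 0.2113])]
rdr back-top edge [0.562  0.4438 0.0607] [-0.5  0.1] [-0.6 -0. ]
label1 [0.5574 0.4215 0.0736] [-0.9  0.3] [-1.1 -0. ]
label2 [0.5416 0.358  0.0726] [-0.9  0.3] [-1.1 -0. ]
[[ 3.37070457e-01  4.58376936e-05  9.41479424e-01]
 [-9.41479425e-01  1.59679961e-05  3.37070456e-01]
 [ 4.16992556e-07 -9.99999999e-01  4.85375851e-05]]
cam in tool [ 0.00046433 -0.15450741  0.07021311] [[ 9.99999908e-01  4.07396236e-04 -1.35713867e-04]
 [ 2.30599745e-04 -2.42883300e-01  9.70055488e-01]
 [ 3.62234322e-04 -9.70055430e-01 -2.42883372e-01]]
```

```bash
cat >> h.py <<'E'
import json
def Rt(yaw):  # tool down, tool x at heading yaw
    c,s=np.cos(yaw),np.sin(yaw)
    return np.array([[c,0,-s],[s,0,c],[0,-1,0]])
# (x_t=(c,s,0), y_t=(0,0,-1), z_t = x cross y)
def plan(wps,fingers,vmax=45,wmax=0.13,start=None):
    """wps list of (x,y,z,yaw or None)"""
    s=read_state(); p=s["tcp_pos"].copy(); Rc=R.from_quat(s["tcp_rot"]).as_matrix()
    off=[];tw=[]
    cy=np.arctan2(Rc[1,0],Rc[0,0])
    for w in wps:
        t=np.array(w[:3],float); ty=cy if len(w)<4 or w[3] is None else w[3]
        d0=t-p; dy=(ty-cy+np.pi)%(2*np.pi)-np.pi
        n=max(1,int(np.ceil(np.abs(d0).max()*1000*1.0/vmax)),int(np.ceil(np.linalg.norm(d0)*1000/vmax)),int(np.ceil(abs(dy)/wmax)))
        p0=p.copy()
        for i in range(1,n+1):
            q=p0+d0*i/n; Rg=Rt(cy+dy*i/n)
            o=np.round(Rc.T@(q-p)*1000); v=np.round(R.from_matrix(Rc.T@Rg).as_rotvec(),2)
            off.append([int(a) for a in o]); tw.append([float(a)+0.0 for a in v])
            p=p+Rc@o/1000; Rc=Rc@R.from_rotvec(v).as_matrix()
        cy=cy+dy
    print("rows",len(off),"end",np.round(p,4),"yaw",round(cy,3))
    for k in range(0,len(off),12):
        print(f'"offset":{json.dumps(off[k:k+12])}, "twist":{json.dumps(tw[k:k+12])}, "fingers":{json.dumps([fingers]*len(off[k:k+12]))}')
def st():
    s=read_state(); Rc=R.from_quat(s["tcp_rot"]).as_matrix()
    print("t %.2f"%s["time"],"p",np.round(s["tcp_pos"],4),"yaw %.3f"%np.arctan2(Rc[1,0],Rc[0,0]),"ydir",np.round(Rc[:,1],3),"F",np.round(s["contact_force"],1),"op %.4f"%s["opening"],"q",np.round(s["joint_pos"],2))
E
python3 -c "
from h import *
st();plan([(0.45,-0.25,0.30,-0.4),(0.487,0.03,0.29,0)],60)"
```

```text
t 1.35 p [ 0.2191 -0.612   0.2305] yaw -1.227 ydir [ 0.  0. -1.] F [ 0.3  0.3 -0.3] op 0.0939 q [ 1.16  0.63  0.04  1.52 -0.03  1.   -0.02]
rows 17 end [0.4874 0.0304 0.2905] yaw 0.0
"offset":[[-26, -7, 34], [-24, -7, 36], [-20, -7, 38], [-17, -7, 39], [-14, -7, 41], [-11, -7, 41], [-6, -7, 43], [-4, -7, 43], [0, -7, 42], [4, -7, 43], [-11, 1, 39], [-8, 2, 39]], "twist":[[0.0, -0.08, 0.0], [0.0, -0.09, 0.0], [0.0, -0.08, 0.0], [0.0, -0.08, 0.0], [0.0, -0.08, 0.0], [0.0, -0.09, 0.0], [0.0, -0.08, 0.0], [0.0, -0.08, 0.0], [0.0, -0.08, 0.0], [0.0, -0.09, 0.0], [0.0, -0.05, 0.0], [0.0, -0.06, 0.0]], "fingers":[60, 60, 60, 60, 60, 60, 60, 60, 60, 60, 60, 60]
"offset":[[-7, 1, 40], [-3, 2, 41], [-2, 1, 40], [1, 2, 40], [3, 1, 41]], "twist":[[0.0, -0.06, 0.0], [0.0, -0.06, 0.0], [0.0, -0.05, 0.0], [0.0, -0.06, 0.0], [0.0, -0.06, 0.0]], "fingers":[60, 60, 60, 60, 60]
```

Candidates for the first target, the handle's black sleeve, in the top picture are the sleeve itself (243,232), its shadow on the bench (254,209) and the black reader bar (137,216). I choose (243,232): it lies on the steel bail over the tray and triangulates to z = 0.18, and the crop confirms it. For the pots, the 40 mm one is at (343,208), 52 mm at (393,209), 64 mm at (397,252) and 76 mm at (345,261). The pink look-alike at (310,183) stays.

Emit:
{"op": "arm_command", "data": {
  "offset": [
    [-26,-7,34],
    [-24,-7,36],
    [-20,-7,38],
    [-17,-7,39],
    [-14,-7,41],
    [-11,-7,41],
    [-6,-7,43],
    [-4,-7,43],
    [0,-7,42],
    [4,-7,43],
    [-11,1,39],
    [-8,2,39]
  ],
  "twist": [
    [0.0,-0.08,0.0],
    [0.0,-0.09,0.0],
    [0.0,-0.08,0.0],
    [0.0,-0.08,0.0],
    [0.0,-0.08,0.0],
    [0.0,-0.09,0.0],
    [0.0,-0.08,0.0],
    [0.0,-0.08,0.0],
    [0.0,-0.08,0.0],
    [0.0,-0.09,0.0],
    [0.0,-0.05,0.0],
    [0.0,-0.06,0.0]
  ],
  "fingers": [60,60,60,60,60,60,60,60,60,60,60,60]
}}

```text
time: 2.55
tcp_pos: [0.4615, -0.169, 0.2979]
tcp_rot: [0.7, -0.1, 0.101, -0.7]
contact_force: [0.6, -0.4, -1.0]
opening: 0.0602
```

Emit:
{"op": "arm_command", "data": {
  "offset": [
    [-7,1,40],
    [-3,2,41],
    [-2,1,40],
    [1,2,40],
    [3,1,41],
    [0,0,0]
  ],
  "twist": [
    [0.0,-0.06,0.0],
    [0.0,-0.06,0.0],
    [0.0,-0.05,0.0],
    [0.0,-0.06,0.0],
    [0.0,-0.06,0.0],
    [0,0,0]
  ],
  "fingers": [60,60,60,60,60,60]
}}

```text
time: 3.15
tcp_pos: [0.4877, 0.0369, 0.2909]
tcp_rot: [-0.706, -0.005, 0.004, 0.708]
contact_force: [-0.2, -0.5, 0.0]
opening: 0.0602
```

```bash
python3 -c "
from h import *
st()
m=camera_model('wrist')
f=grab_frame('wrist');print(proj(m,[(0.487,0.066,0.18),(.467,.067,.004)]))
cv2.imwrite('pics/w1.png',f[:,:,::-1]);st()"
```

```text
t 3.15 p [0.4877 0.0369 0.2909] yaw 0.013 ydir [ 0.002  0.004 -1.   ] F [-0.2 -0.5  0. ] op 0.0602 q [ 0.19  0.35 -0.43  1.87  0.17  0.96 -0.3 ]
[[277.58358498 180.21017817]
 [261.91337959 158.37326074]]
t 3.20 p [0.4875 0.0332 0.2907] yaw 0.008 ydir [ 0.001  0.001 -1.   ] F [ 0.4 -1.3  0.6] op 0.0601 q [ 0.19  0.35 -0.43  1.87  0.17  0.96 -0.3 ]
```

View pics/w1.png

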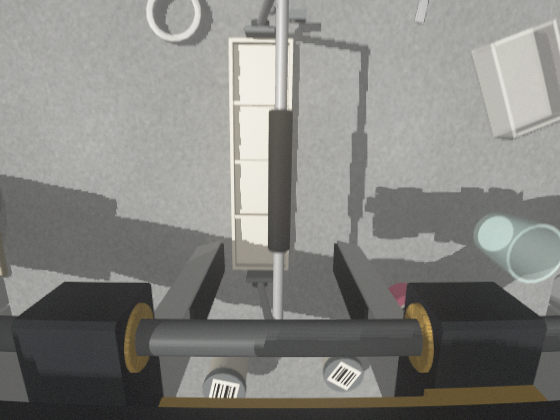

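```bash
python3 -c "
from h import *
plan([(0.488,0.066,0.250,0.0),(0.488,0.066,0.187,0)],60,vmax=30)"
```

```text
rows 5 end [0.4883 0.0664 0.1867] yaw -0.0
"offset":[[0, 20, 16], [1, 21, 17], [0, 21, 0], [0, 21, 0], [0, 21, 0]], "twist":[[0.0, 0.0, 0.0], [0.0, 0.01, 0.0], [0.0, 0.0, 0.0], [0.0, 0.0, 0.0], [0.0, 0.0, 0.0]], "fingers":[60, 60, 60, 60, 60]
```

Emit:
{"op": "arm_command", "data": {
  "offset": [
    [0,20,16],
    [1,21,17],
    [0,21,0],
    [0,21,0],
    [0,21,0],
    [0,0,0],
    [0,0,0],
    [0,0,0],
    [0,0,0],
    [0,0,0],
    [0,0,0]
  ],
  "twist": [
    [0,0,0],
    [0,0,0],
    [0,0,0],
    [0,0,0],
    [0,0,0],
    [0,0,0],
    [0,0,0],
    [0,0,0],
    [0,0,0],
    [0,0,0],
    [0,0,0]
  ],
  "fingers": [60,60,60,60,60,60,10,10,10,10,10]
}}

```text
time: 4.3
tcp_pos: [0.4885, 0.0634, 0.187]
tcp_rot: [-0.707, -0.001, 0.001, 0.707]
contact_force: [-1.2, -0.3, -0.1]
opening: 0.0232
```

```bash
python3 -c "
from h import *
st()
s=read_state();gx=s['tcp_pos'][0];gz=s['tcp_pos'][2]-.006
h=np.array([.467,.03]);print(np.hypot(gx-h[0],gz-h[1]),np.arctan2(gx-h[0],gz-h[1]))
"
```

```text
t 4.30 p [0.4885 0.0634 0.187 ] yaw 0.003 ydir [ 0.001  0.    -1.   ] F [-1.2 -0.3 -0.1] op 0.0232 q [ 0.08  0.49 -0.38  1.99  0.27  0.71 -0.46]
0.15250076024712053 0.1415989525384163
```

```bash
python3 -c "
from h import *
th=np.linspace(0.14,1.47,24)[1:]
plan([(.467+.1505*np.sin(t)+.001,.0634,.0355+.1505*np.cos(t),None) for t in th],10,vmax=45)"
```

```text
rows 23 end [0.6176 0.0638 0.0511] yaw 0.003
"offset":[[9, 4, 0], [9, 2, 0], [8, 2, 0], [8, 3, 0], [8, 4, 0], [8, 4, 0], [7, 4, 0], [8, 5, 0], [7, 5, 0], [6, 5, 0], [7, 6, 0], [6, 6, 0]], "twist":[[0.0, 0.0, 0.0], [0.0, 0.0, 0.0], [0.0, 0.0, 0.0], [0.0, 0.0, 0.0], [0.0, 0.0, 0.0], [0.0, 0.0, 0.0], [0.0, 0.0, 0.0], [0.0, 0.0, 0.0], [0.0, 0.0, 0.0], [0.0, 0.0, 0.0], [0.0, 0.0, 0.0], [0.0, 0.0, 0.0]], "fingers":[10, 10, 10, 10, 10, 10, 10, 10, 10, 10, 10, 10]
"offset":[[6, 7, 0], [5, 7, 0], [5, 7, 0], [4, 8, 0], [4, 7, 0], [4, 8, 0], [3, 9, 0], [2, 8, 0], [2, 8, 0], [2, 9, 0], [1, 8, 0]], "twist":[[0.0, 0.0, 0.0], [0.0, 0.0, 0.0], [0.0, 0.0, 0.0], [0.0, 0.0, 0.0], [0.0, 0.0, 0.0], [0.0, 0.0, 0.0], [0.0, 0.0, 0.0], [0.0, 0.0, 0.0], [0.0, 0.0, 0.0], [0.0, 0.0, 0.0], [0.0, 0.0, 0.0]], "fingers":[10, 10, 10, 10, 10, 10, 10, 10, 10, 10, 10]
```

Emit:
{"op": "arm_command", "data": {
  "offset": [
    [9,2,0],
    [9,2,0],
    [8,2,0],
    [8,3,0],
    [8,4,0],
    [8,4,0],
    [7,4,0],
    [8,5,0],
    [7,5,0],
    [6,5,0],
    [7,6,0],
    [6,6,0]
  ],
  "twist": [
    [0,0,0],
    [0,0,0],
    [0,0,0],
    [0,0,0],
    [0,0,0],
    [0,0,0],
    [0,0,0],
    [0,0,0],
    [0,0,0],
    [0,0,0],
    [0,0,0],
    [0,0,0]
  ],
  "fingers": [10,10,10,10,10,10,10,10,10,10,10,10]
}}

```text
time: 5.5
tcp_pos: [0.5795, 0.0632, 0.1378]
tcp_rot: [0.707, 0.001, -0.001, -0.707]
contact_force: [-2.2, -2.0, 1.5]
opening: 0.017
```

Emit:
{"op": "arm_command", "data": {
  "offset": [
    [6,7,0],
    [5,7,0],
    [5,7,0],
    [4,8,0],
    [4,7,0],
    [4,8,0],
    [3,9,0],
    [2,8,0],
    [2,8,0],
    [2,9,0],
    [1,8,0],
    [0,2,0]
  ],
  "twist": [
    [0,0,0],
    [0,0,0],
    [0,0,0],
    [0,0,0],
    [0,0,0],
    [0,0,0],
    [0,0,0],
    [0,0,0],
    [0,0,0],
    [0,0,0],
    [0,0,0],
    [0,0,0]
  ],
  "fingers": [10,10,10,10,10,10,10,10,10,10,10,10]
}}

```text
time: 6.7
tcp_pos: [0.6146, 0.0647, 0.0536]
tcp_rot: [0.708, -0.0, -0.003, -0.707]
contact_force: [-20.1, -3.4, 45.5]
opening: 0.0171
```

```bash
python3 -c "
from h import *
st()
s=read_state();gx=s['tcp_pos'][0];gz=s['tcp_pos'][2]-.006
h=np.array([.467,.03]);print(np.hypot(gx-h[0],gz-h[1]),np.arctan2(gx-h[0],gz-h[1]))
f=grab_frame('scene')
cv2.imwrite('pics/s2.png',cv2.resize(f[120:300,240:440],None,fx=3.2,fy=3.2)[:,:,::-1])
"
```

```text
t 6.70 p [0.6146 0.0647 0.0536] yaw 0.004 ydir [-0.005 -0.001 -1.   ] F [-20.1  -3.4  45.5] op 0.0171 q [ 0.03  0.83 -0.29  1.73  0.37  0.64 -0.47]
0.14859990873267204 1.4523087058649744
```

View pics/s2.png

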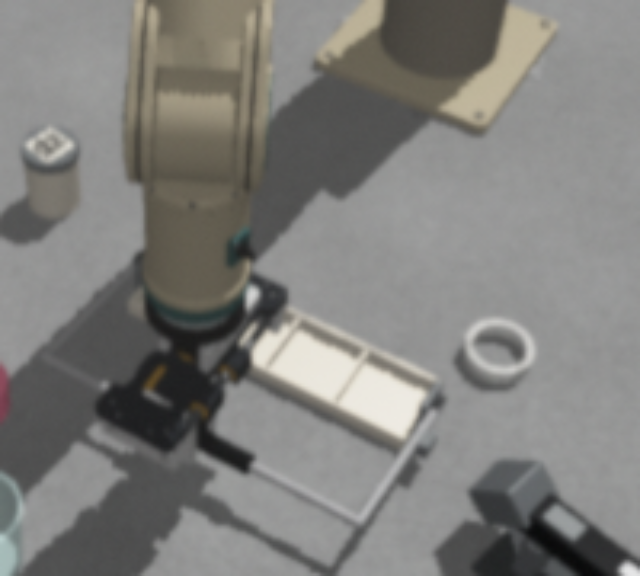

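Emit:
{"op": "arm_command", "data": {
  "offset": [
    [0,-2,0],
    [0,0,0],
    [0,0,0],
    [0,0,0],
    [0,-20,0],
    [0,-40,0],
    [-20,-45,0],
    [-30,-45,0]
  ],
  "twist": [
    [0,0,0],
    [0,0,0],
    [0,0,0],
    [0,0,0],
    [0,0,0],
    [0,0,0],
    [0,0,0],
    [0,0,0]
  ],
  "fingers": [40,40,40,40,40,60,70,70]
}}

```text
time: 7.55
tcp_pos: [0.5708, 0.0642, 0.2003]
tcp_rot: [-0.707, -0.002, -0.0, 0.708]
contact_force: [0.2, -0.4, 0.6]
opening: 0.0606
```

```bash
python3 -c "
from h import *
st()
plan([(0.54,0,0.27,0.0),(0.50,-0.22,0.27,-0.4)],94)"
```

```text
t 7.55 p [0.5708 0.0642 0.2003] yaw 0.002 ydir [ 0.003  0.001 -1.   ] F [ 0.2 -0.4  0.6] op 0.0606 q [ 0.09  0.58 -0.38  1.76  0.27  0.85 -0.42]
rows 8 end [ 0.4997 -0.2199  0.2697] yaw -0.4
"offset":[[-10, -23, -21], [-11, -24, -22], [-10, -23, -21], [-8, 0, -44], [-5, 0, -44], [-1, 0, -45], [3, 0, -45], [6, 0, -44]], "twist":[[0.0, 0.0, 0.0], [0.0, 0.0, 0.0], [0.0, 0.0, 0.0], [0.0, 0.08, 0.0], [0.0, 0.08, 0.0], [0.0, 0.08, 0.0], [0.0, 0.08, 0.0], [0.0, 0.08, 0.0]], "fingers":[94, 94, 94, 94, 94, 94, 94, 94]
```

```bash
python3 -c "
from h import *
st()
m=camera_model('wrist')
f=grab_frame('wrist')
print(proj(m,[(0.466+a,0.066+b,.016) for a,b in [(-.037,.142),(.037,.142),(.037,-.142),(-.037,-.142)]]))
cv2.imwrite('pics/w2.png',f[:,:,::-1]);st()"
```

```text
t 7.55 p [0.5708 0.0642 0.2003] yaw 0.002 ydir [ 0.003  0.001 -1.   ] F [ 0.2 -0.4  0.6] op 0.0606 q [ 0.09  0.58 -0.38  1.76  0.27  0.85 -0.42]
[[123.42288057  43.90541225]
 [203.58387237  42.67586073]
 [215.81447582 322.8878863 ]
 [149.17717374 322.13242279]]
t 7.60 p [0.5686 0.0653 0.2067] yaw 0.004 ydir [ 0.007  0.001 -1.   ] F [-4.2  0.9  2.3] op 0.0649 q [ 0.09  0.56 -0.38  1.77  0.27  0.86 -0.42]
```

View pics/w2.png

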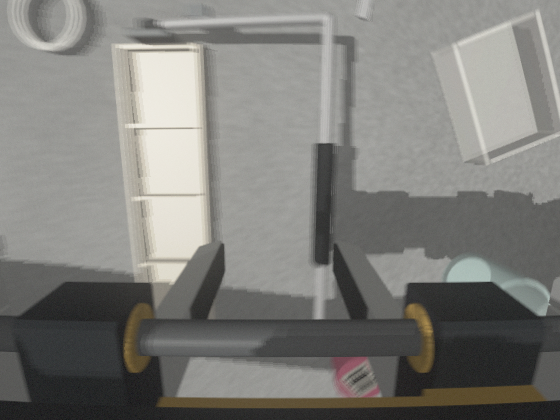

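```bash
python3 -c "
from h import *
st()
plan([(0.56,0,0.24,-0.1),(0.56,-0.278,0.22,-0.36)],94)"
```

```text
t 7.60 p [0.5686 0.0653 0.2067] yaw 0.004 ydir [ 0.007  0.001 -1.   ] F [-4.2  0.9  2.3] op 0.0649 q [ 0.09  0.56 -0.38  1.77  0.27  0.86 -0.42]
rows 9 end [ 0.5601 -0.2775  0.2202] yaw -0.36
"offset":[[-4, -17, -33], [-3, -16, -32], [4, 3, -40], [5, 2, -39], [7, 3, -39], [9, 3, -39], [9, 3, -39], [11, 2, -38], [13, 3, -37]], "twist":[[0.0, 0.05, 0.01], [0.0, 0.05, 0.0], [0.0, 0.04, 0.0], [0.0, 0.04, 0.0], [0.0, 0.04, 0.0], [0.0, 0.03, 0.0], [0.0, 0.04, 0.0], [0.0, 0.04, 0.0], [0.0, 0.03, 0.0]], "fingers":[94, 94, 94, 94, 94, 94, 94, 94, 94]
```

Emit:
{"op": "arm_command", "data": {
  "offset": [
    [-4,-17,-33],
    [-3,-16,-32],
    [4,3,-40],
    [5,2,-39],
    [7,3,-39],
    [9,3,-39],
    [9,3,-39],
    [11,2,-38],
    [13,3,-37],
    [0,0,0],
    [0,0,0]
  ],
  "twist": [
    [0.0,0.05,0.0],
    [0.0,0.05,0.0],
    [0.0,0.04,0.0],
    [0.0,0.04,0.0],
    [0.0,0.04,0.0],
    [0.0,0.03,0.0],
    [0.0,0.04,0.0],
    [0.0,0.04,0.0],
    [0.0,0.03,0.0],
    [0,0,0],
    [0,0,0]
  ],
  "fingers": [94,94,94,94,94,94,94,94,94,94,94]
}}

```text
time: 8.7
tcp_pos: [0.5608, -0.2799, 0.2123]
tcp_rot: [-0.696, 0.126, -0.126, 0.696]
contact_force: [-0.6, 0.5, -0.1]
opening: 0.0936
```

```bash
cat >> h.py <<'E'
def look(name,pts=None):
    m=camera_model('wrist'); f=grab_frame('wrist'); st()
    cv2.imwrite(f'pics/{name}.png',f[:,:,::-1])
    if pts is not None: print(np.round(proj(m,pts),1))
    np.save('pics/m.npy',m,allow_pickle=True)
    return m,f
E
python3 -c "
from h import *
m,f=look('w3',[(.581,-.222,.04)])
for d in search_frame('wrist','pot1_label')[:3]+search_frame('wrist','pot1_center')[:4]:
    r=d['rect'];print(d['score'],np.round(r),np.round(onz(m,[r[0]+r[2]/2,r[1]+r[3]/2],.04),4))
"
```

```text
t 8.75 p [ 0.5612 -0.2782  0.2126] yaw -0.356 ydir [ 0.001  0.001 -1.   ] F [ 0.1  0.4 -0.2] op 0.0940 q [ 0.59  0.62 -0.28  1.6   0.2   0.94 -0.12]
[[276.6 135. ]]
0.89 [295.   0.  67.  40.] [ 0.6577 -0.1457  0.04  ]
0.81 [249. 109.  62.  61.] [ 0.5827 -0.2267  0.04  ]
0.78 [292.   0.  69.  41.] [ 0.6559 -0.1455  0.04  ]
0.69 [247. 105.  62.  65.] [ 0.5813 -0.2241  0.04  ]
0.54 [179. 279.  59.  42.] [ 0.4556 -0.3539  0.04  ]
0.4 [409.  50. 151.  85.] [ 0.7728 -0.2519  0.04  ]
```

View pics/w3.png

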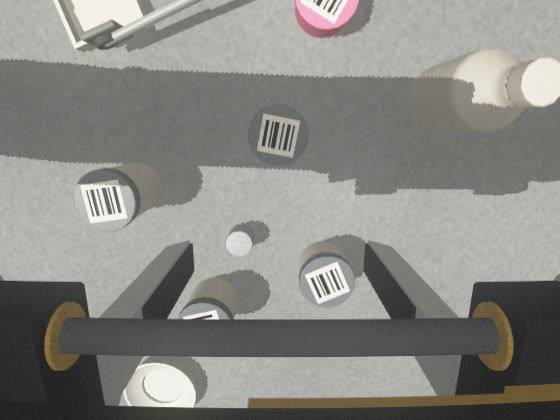

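```bash
python3 -c "
from h import *
m=np.load('pics/m.npy',allow_pickle=True).item()
for n,p,z in [('1',(279,135),.04),('4',(104,202),.076),('2',(326.5,284),.052)]: print(n,np.round(onz(m,p,z),4))
x,y=onz(m,(279,135),.04)[:2]
plan([(x,y,0.15,None),(x,y,0.041,None)],94,vmax=40)"
```

```text
1 [ 0.5831 -0.2227  0.04  ]
4 [ 0.4215 -0.2211  0.076 ]
2 [ 0.5768 -0.3734  0.052 ]
rows 6 end [ 0.5826 -0.2229  0.0411] yaw -0.354
"offset":[[0, 21, 19], [1, 21, 20], [0, 21, 19], [0, 36, 0], [0, 37, 0], [0, 36, 0]], "twist":[[0.0, 0.0, 0.0], [0.0, 0.0, 0.0], [0.0, 0.0, 0.0], [0.0, 0.0, 0.0], [0.0, 0.0, 0.0], [0.0, 0.0, 0.0]], "fingers":[94, 94, 94, 94, 94, 94]
```

Emit:
{"op": "arm_command", "data": {
  "offset": [
    [0,21,19],
    [1,21,20],
    [0,21,19],
    [0,36,0],
    [0,37,0],
    [0,36,0],
    [0,0,0],
    [0,0,0],
    [0,0,0],
    [0,0,0],
    [0,0,0],
    [0,0,0]
  ],
  "twist": [
    [0,0,0],
    [0,0,0],
    [0,0,0],
    [0,0,0],
    [0,0,0],
    [0,0,0],
    [0,0,0],
    [0,0,0],
    [0,0,0],
    [0,0,0],
    [0,0,0],
    [0,0,0]
  ],
  "fingers": [94,94,94,94,94,94,94,45,45,45,45,45]
}}

```text
time: 10.05
tcp_pos: [0.5823, -0.2255, 0.0422]
tcp_rot: [0.696, -0.125, 0.126, -0.696]
contact_force: [-1.2, 1.4, 1.4]
opening: 0.0572
```

```bash
python3 -c "
from h import *
st()
f=search_frame
plan([(.58,-.22,.09,-.35),(.56,-0.1,0.16,-.2),(.467,.10,.14,0)],45,vmax=45)"
```

```text
t 10.05 p [ 0.5823 -0.2255  0.0422] yaw -0.357 ydir [ 0.001 -0.001 -1.   ] F [-1.2  1.4  1.4] op 0.0572 q [ 0.45  0.84 -0.21  1.72  0.28  0.61 -0.28]
rows 11 end [0.4675 0.1003 0.1398] yaw 0.0
"offset":[[-2, -24, 2], [-2, -24, 2], [-15, -17, 27], [-14, -18, 27], [-13, -17, 27], [-12, -18, 28], [-26, 4, 36], [-25, 4, 36], [-23, 4, 38], [-21, 4, 38], [-20, 4, 40]], "twist":[[0.0, 0.0, 0.0], [0.0, -0.01, 0.0], [0.0, -0.03, 0.0], [0.0, -0.04, 0.0], [0.0, -0.04, 0.0], [0.0, -0.04, 0.0], [0.0, -0.04, 0.0], [0.0, -0.04, 0.0], [0.0, -0.04, 0.0], [0.0, -0.04, 0.0], [0.0, -0.04, 0.0]], "fingers":[45, 45, 45, 45, 45, 45, 45, 45, 45, 45, 45]
```

Emit:
{"op": "arm_command", "data": {
  "offset": [
    [-2,-24,2],
    [-2,-24,2],
    [-15,-17,27],
    [-14,-18,27],
    [-13,-17,27],
    [-12,-18,28],
    [-26,4,36],
    [-25,4,36],
    [-23,4,38],
    [-21,4,38],
    [-20,4,40]
  ],
  "twist": [
    [0.0,0.0,0.0],
    [0.0,-0.01,0.0],
    [0.0,-0.03,0.0],
    [0.0,-0.04,0.0],
    [0.0,-0.04,0.0],
    [0.0,-0.04,0.0],
    [0.0,-0.04,0.0],
    [0.0,-0.04,0.0],
    [0.0,-0.04,0.0],
    [0.0,-0.04,0.0],
    [0.0,-0.04,0.0]
  ],
  "fingers": [45,45,45,45,45,45,45,45,45,45,45]
}}

```text
time: 11.15
tcp_pos: [0.4664, 0.1017, 0.1393]
tcp_rot: [-0.707, -0.002, 0.001, 0.707]
contact_force: [0.4, 0.7, -1.9]
opening: 0.0556
```

Emit:
{"op": "arm_command", "data": {
  "offset": [
    [0,0,0],
    [0,0,0],
    [0,0,0],
    [0,0,0]
  ],
  "twist": [
    [0,0,0],
    [0,0,0],
    [0,0,0],
    [0,0,0]
  ],
  "fingers": [45,45,45,45]
}}

```text
time: 11.55
tcp_pos: [0.4678, 0.0989, 0.1392]
tcp_rot: [0.707, 0.0, 0.0, -0.707]
contact_force: [-0.6, 0.1, -0.8]
opening: 0.0552
```

```bash
python3 -c "
from h import *
m,f=look('w4',[(0.466+a,0.066+b,.016) for a,b in [(-.037,.142),(.037,.142),(.037,-.142),(-.037,-.142),(-.037,.072),(.037,.072)]])
"
```

```text
t 11.60 p [0.4677 0.099  0.1391] yaw -0.000 ydir [ 0.    -0.001 -1.   ] F [ 0.5  0.  -0.7] op 0.0555 q [-0.05  0.54 -0.31  2.07  0.3   0.57 -0.57]
[[226.7  72.2]
 [324.8  72.2]
 [314.8 389.1]
 [237.7 389.1]
 [229.5 164.9]
 [322.3 164.9]]
```

View pics/w4.png

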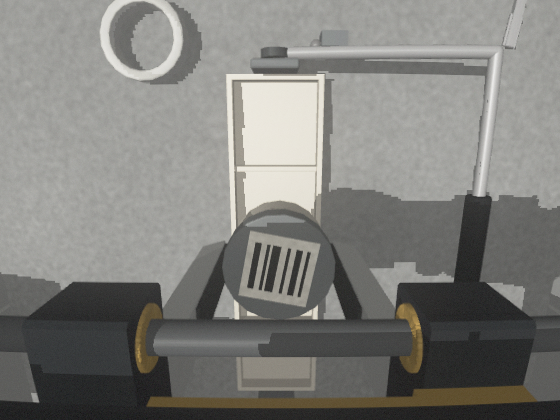

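```bash
python3 -c "
from h import *
m=np.load('pics/m.npy',allow_pickle=True).item()
for p in [(228,75),(324.5,75),(315,389),(237.5,389),(230,168),(322,168)]: print(np.round(onz(m,p,.016),4))
f=cv2.imread('pics/w4.png')
cv2.imwrite('pics/w4c.png',cv2.resize(f[60:220,215:345],None,fx=4,fy=3.7,interpolation=cv2.INTER_CUBIC))
print(onz(m,(279,264),.138))"
```

```text
[0.4299 0.206  0.016 ]
[0.5028 0.206  0.016 ]
[ 0.5032 -0.0759  0.016 ]
[ 0.4288 -0.0759  0.016 ]
[0.4293 0.1355 0.016 ]
[0.5029 0.1355 0.016 ]
[0.46830623 0.10407073 0.138     ]
```

View pics/w4c.png

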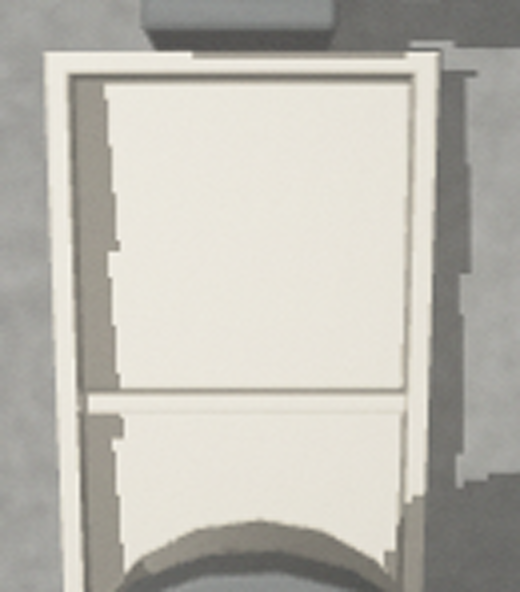

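```bash
python3 -c "
from h import *
plan([(.4657,.1678,.10,0),(.4657,.1678,.0465,0)],45,vmax=25)"
```

```text
rows 7 end [0.4658 0.168  0.0461] yaw -0.0
"offset":[[-1, 10, 17], [0, 10, 17], [-1, 9, 18], [0, 10, 17], [0, 18, 0], [0, 18, 0], [0, 18, 0]], "twist":[[0.0, 0.0, 0.0], [0.0, 0.0, 0.0], [0.0, 0.0, 0.0], [0.0, 0.0, 0.0], [0.0, 0.0, 0.0], [0.0, 0.0, 0.0], [0.0, 0.0, 0.0]], "fingers":[45, 45, 45, 45, 45, 45, 45]
```

Emit:
{"op": "arm_command", "data": {
  "offset": [
    [-1,10,17],
    [0,10,17],
    [-1,9,18],
    [0,10,17],
    [0,18,0],
    [0,18,0],
    [0,18,0],
    [0,0,0],
    [0,0,0]
  ],
  "twist": [
    [0,0,0],
    [0,0,0],
    [0,0,0],
    [0,0,0],
    [0,0,0],
    [0,0,0],
    [0,0,0],
    [0,0,0],
    [0,0,0]
  ],
  "fingers": [45,45,45,45,45,45,45,45,45]
}}

```text
time: 12.5
tcp_pos: [0.4652, 0.1687, 0.0459]
tcp_rot: [0.707, 0.0, -0.001, -0.707]
contact_force: [-0.2, 0.0, -1.2]
opening: 0.0556
```

Emit:
{"op": "arm_command", "data": {
  "offset": [
    [0,0,0],
    [0,0,0],
    [0,0,0],
    [0,-10,0],
    [0,-30,0],
    [0,-45,-40],
    [0,-20,-45]
  ],
  "twist": [
    [0,0,0],
    [0,0,0],
    [0,0,0],
    [0,0,0],
    [0,0,0],
    [0,0,0],
    [0,0,0]
  ],
  "fingers": [74,74,74,74,74,80,94]
}}

```text
time: 13.2
tcp_pos: [0.4665, 0.0934, 0.1466]
tcp_rot: [-0.706, -0.005, 0.001, 0.708]
contact_force: [2.4, -0.8, -0.2]
opening: 0.0848
```

Emit:
{"op": "arm_command", "data": {
  "offset": [
    [0,0,0],
    [0,0,0]
  ],
  "twist": [
    [0,0,0],
    [0,0,0]
  ],
  "fingers": [94,94]
}}

```text
time: 13.4
tcp_pos: [0.4657, 0.0901, 0.1446]
tcp_rot: [-0.707, -0.001, -0.001, 0.707]
contact_force: [0.1, 0.3, -0.3]
opening: 0.0942
```

```bash
python3 -c "
from h import *
m,f=look('w5',[(.466,.1705,.044)])
"
```

```text
t 13.45 p [0.4653 0.0916 0.1441] yaw 0.002 ydir [ 0.001  0.001 -1.   ] F [ 0.2 -0.2 -0.1] op 0.0938 q [-0.02  0.53 -0.33  2.08  0.3   0.57 -0.56]
[[278.2 110.1]]
```

View pics/w5.png

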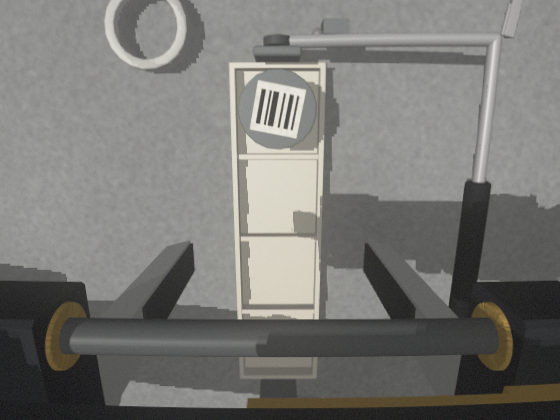

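```bash
python3 -c "
from h import *
plan([(0.52,-0.15,0.22,-0.25),(.546,-.424,.20,-.57)],94)"
```

```text
rows 13 end [ 0.5459 -0.4241  0.1998] yaw -0.57
"offset":[[9, -13, -40], [11, -12, -40], [12, -13, -40], [14, -13, -38], [16, -12, -39], [17, -13, -37], [13, 3, -37], [15, 3, -36], [17, 2, -36], [18, 3, -35], [20, 3, -34], [21, 3, -33]], "twist":[[0.0, 0.04, 0.0], [0.0, 0.04, 0.0], [0.0, 0.05, 0.0], [0.0, 0.04, 0.0], [0.0, 0.04, 0.0], [0.0, 0.04, 0.0], [0.0, 0.05, 0.0], [0.0, 0.04, 0.0], [0.0, 0.05, 0.0], [0.0, 0.05, 0.0], [0.0, 0.04, 0.0], [0.0, 0.05, 0.0]], "fingers":[94, 94, 94, 94, 94, 94, 94, 94, 94, 94, 94, 94]
"offset":[[23, 3, -32]], "twist":[[0.0, 0.04, 0.0]], "fingers":[94]
```

Emit:
{"op": "arm_command", "data": {
  "offset": [
    [9,-13,-40],
    [11,-12,-40],
    [12,-13,-40],
    [14,-13,-38],
    [16,-12,-39],
    [17,-13,-37],
    [13,3,-37],
    [15,3,-36],
    [17,2,-36],
    [18,3,-35],
    [20,3,-34],
    [21,3,-33]
  ],
  "twist": [
    [0.0,0.04,0.0],
    [0.0,0.04,0.0],
    [0.0,0.05,0.0],
    [0.0,0.04,0.0],
    [0.0,0.04,0.0],
    [0.0,0.04,0.0],
    [0.0,0.05,0.0],
    [0.0,0.04,0.0],
    [0.0,0.05,0.0],
    [0.0,0.05,0.0],
    [0.0,0.04,0.0],
    [0.0,0.05,0.0]
  ],
  "fingers": [94,94,94,94,94,94,94,94,94,94,94,94]
}}

```text
time: 14.65
tcp_pos: [0.5437, -0.384, 0.2013]
tcp_rot: [-0.682, 0.184, -0.183, 0.683]
contact_force: [0.5, 0.3, 0.1]
opening: 0.0941
```

Emit:
{"op": "arm_command", "data": {
  "offset": [
    [23,3,-32],
    [0,0,0],
    [0,0,0]
  ],
  "twist": [
    [0.0,0.04,0.0],
    [0,0,0],
    [0,0,0]
  ],
  "fingers": [94,94,94]
}}

```text
time: 14.95
tcp_pos: [0.5468, -0.4226, 0.1979]
tcp_rot: [-0.678, 0.198, -0.197, 0.68]
contact_force: [0.5, 1.7, -0.2]
opening: 0.0941
```

```bash
python3 -c "
from h import *
m,f=look('w6',[(.5768,-.3734,.052)])
"
```

```text
t 15.00 p [ 0.5473 -0.4214  0.1983] yaw -0.564 ydir [-0.001  0.003 -1.   ] F [0.  1.6 0.2] op 0.0938 q [ 0.73  0.73 -0.21  1.42  0.16  1.02 -0.07]
[[277.2 140.5]]
```

View pics/w6.png

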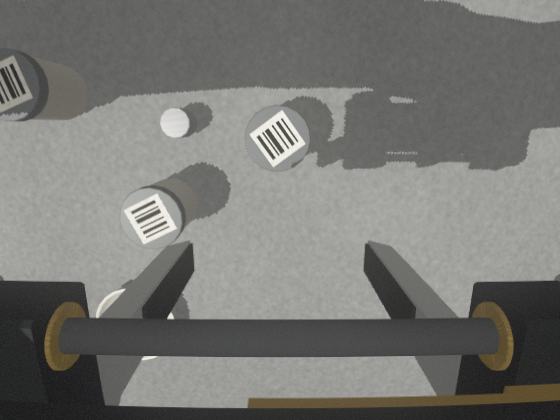

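```bash
python3 -c "
from h import *
m=np.load('pics/m.npy',allow_pickle=True).item()
print('pot3',onz(m,(151,219),.064))
x,y=onz(m,(277.5,138.8),.052)[:2];print(x,y)
plan([(x,y,0.15,None),(x,y,0.050,None)],94,vmax=40)"
```

```text
pot3 [ 0.44920391 -0.37046083  0.064     ]
0.5777596687328069 -0.3723055173615524
rows 5 end [ 0.5776 -0.3728  0.0504] yaw -0.564
"offset":[[0, 24, 29], [0, 24, 29], [0, 33, 0], [0, 34, 0], [0, 33, -1]], "twist":[[0.0, 0.0, 0.0], [0.0, 0.0, 0.0], [0.0, 0.0, 0.0], [0.0, 0.0, 0.0], [0.0, 0.0, 0.0]], "fingers":[94, 94, 94, 94, 94]
```

Emit:
{"op": "arm_command", "data": {
  "offset": [
    [0,24,29],
    [0,24,29],
    [0,33,0],
    [0,34,0],
    [0,33,0],
    [0,0,0],
    [0,0,0],
    [0,0,0],
    [0,0,0],
    [0,0,0],
    [0,0,0],
    [0,0,0]
  ],
  "twist": [
    [0,0,0],
    [0,0,0],
    [0,0,0],
    [0,0,0],
    [0,0,0],
    [0,0,0],
    [0,0,0],
    [0,0,0],
    [0,0,0],
    [0,0,0],
    [0,0,0],
    [0,0,0]
  ],
  "fingers": [94,94,94,94,94,94,45,45,45,45,45,45]
}}

```text
time: 16.2
tcp_pos: [0.5772, -0.3755, 0.0523]
tcp_rot: [0.679, -0.198, 0.198, -0.679]
contact_force: [-2.0, 1.5, 4.9]
opening: 0.0556
```

```bash
python3 -c "
from h import *
st()
plan([(.575,-.37,.15,-.55),(.53,-0.12,0.18,-.2),(.4655,.05,.15,0)],45,vmax=45)"
```

```text
t 16.20 p [ 0.5772 -0.3755  0.0523] yaw -0.567 ydir [ 0. -0. -1.] F [-2.   1.5  4.9] op 0.0556 q [ 0.63  0.89 -0.17  1.52  0.2   0.74 -0.19]
rows 14 end [0.465  0.0505 0.1502] yaw 0.0
"offset":[[-2, -33, 1], [-1, -32, 1], [-2, -33, 1], [-28, -5, 32], [-26, -5, 33], [-25, -5, 35], [-22, -5, 36], [-20, -5, 37], [-18, -5, 39], [-19, 6, 31], [-18, 6, 31], [-17, 6, 32]], "twist":[[0.0, -0.01, 0.0], [0.0, 0.0, 0.0], [0.0, -0.01, 0.0], [0.0, -0.06, 0.0], [0.0, -0.05, 0.0], [0.0, -0.06, 0.0], [0.0, -0.06, 0.0], [0.0, -0.06, 0.0], [0.0, -0.06, 0.0], [0.0, -0.04, 0.0], [0.0, -0.04, 0.0], [0.0, -0.04, 0.0]], "fingers":[45, 45, 45, 45, 45, 45, 45, 45, 45, 45, 45, 45]
"offset":[[-15, 6, 33], [-15, 6, 34]], "twist":[[0.0, -0.04, 0.0], [0.0, -0.04, 0.0]], "fingers":[45, 45]
```

Emit:
{"op": "arm_command", "data": {
  "offset": [
    [-2,-33,1],
    [-1,-32,1],
    [-2,-33,1],
    [-28,-5,32],
    [-26,-5,33],
    [-25,-5,35],
    [-22,-5,36],
    [-20,-5,37],
    [-18,-5,39],
    [-19,6,31],
    [-18,6,31],
    [-17,6,32]
  ],
  "twist": [
    [0.0,-0.01,0.0],
    [0.0,0.0,0.0],
    [0.0,-0.01,0.0],
    [0.0,-0.06,0.0],
    [0.0,-0.05,0.0],
    [0.0,-0.06,0.0],
    [0.0,-0.06,0.0],
    [0.0,-0.06,0.0],
    [0.0,-0.06,0.0],
    [0.0,-0.04,0.0],
    [0.0,-0.04,0.0],
    [0.0,-0.04,0.0]
  ],
  "fingers": [45,45,45,45,45,45,45,45,45,45,45,45]
}}

```text
time: 17.4
tcp_pos: [0.4905, -0.0168, 0.1614]
tcp_rot: [-0.707, 0.027, -0.027, 0.707]
contact_force: [0.5, 0.5, -1.2]
opening: 0.0554
```

Emit:
{"op": "arm_command", "data": {
  "offset": [
    [-15,6,33],
    [-15,6,34],
    [0,0,0],
    [0,0,0],
    [0,0,0]
  ],
  "twist": [
    [0.0,-0.04,0.0],
    [0.0,-0.04,0.0],
    [0,0,0],
    [0,0,0],
    [0,0,0]
  ],
  "fingers": [45,45,45,45,45]
}}

```text
time: 17.9
tcp_pos: [0.4655, 0.0494, 0.1495]
tcp_rot: [0.707, 0.001, -0.0, -0.707]
contact_force: [0.5, 0.2, -1.6]
opening: 0.0554
```

```bash
python3 -c "
from h import *
m,f=look('w7',[(.466,.1705,.044),(.466,.1355,.016)])
"
```

```text
t 17.95 p [0.4656 0.0492 0.1496] yaw 0.000 ydir [ 0.001 -0.001 -1.   ] F [-0.2  0.1 -1.5] op 0.0556 q [ 0.06  0.52 -0.32  2.09  0.29  0.58 -0.47]
[[279.   50.3]
 [278.9 104.3]]
```

View pics/w7.png

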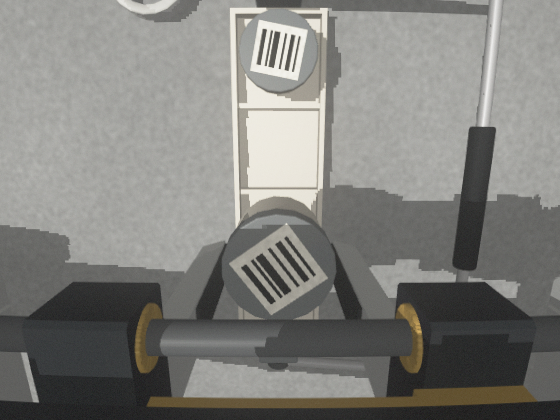

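```bash
python3 -c "
from h import *
m=np.load('pics/m.npy',allow_pickle=True).item();print(onz(m,(280,269.5),.1495))
plan([(.4657,.0975,.11,0),(.4657,.0975,.0565,0)],45,vmax=25)"
```

```text
[0.46649603 0.05218831 0.1495    ]
rows 6 end [0.4657 0.0971 0.0565] yaw -0.0
"offset":[[0, 13, 16], [0, 13, 16], [0, 14, 16], [0, 18, 0], [0, 17, 0], [0, 18, 0]], "twist":[[0.0, 0.0, 0.0], [0.0, 0.0, 0.0], [0.0, 0.0, 0.0], [0.0, 0.0, 0.0], [0.0, 0.0, 0.0], [0.0, 0.0, 0.0]], "fingers":[45, 45, 45, 45, 45, 45]
```

Emit:
{"op": "arm_command", "data": {
  "offset": [
    [0,13,16],
    [0,13,16],
    [0,14,16],
    [0,18,0],
    [0,17,0],
    [0,18,0],
    [0,0,0],
    [0,0,0]
  ],
  "twist": [
    [0,0,0],
    [0,0,0],
    [0,0,0],
    [0,0,0],
    [0,0,0],
    [0,0,0],
    [0,0,0],
    [0,0,0]
  ],
  "fingers": [45,45,45,45,45,45,45,45]
}}

```text
time: 18.75
tcp_pos: [0.4651, 0.0976, 0.0564]
tcp_rot: [0.707, 0.0, -0.0, -0.707]
contact_force: [-0.8, -0.6, -1.5]
opening: 0.0557
```

Emit:
{"op": "arm_command", "data": {
  "offset": [
    [0,0,0],
    [0,0,0],
    [0,0,0],
    [0,-10,0],
    [0,-30,0],
    [0,-45,-40],
    [0,-20,-45],
    [0,0,0],
    [0,0,0]
  ],
  "twist": [
    [0,0,0],
    [0,0,0],
    [0,0,0],
    [0,0,0],
    [0,0,0],
    [0,0,0],
    [0,0,0],
    [0,0,0],
    [0,0,0]
  ],
  "fingers": [74,74,74,74,74,80,94,94,94]
}}

```text
time: 19.65
tcp_pos: [0.4655, 0.019, 0.155]
tcp_rot: [0.707, 0.001, 0.001, -0.707]
contact_force: [-0.2, -0.2, -0.7]
opening: 0.0935
```

```bash
python3 -c "
from h import *
m,f=look('w8',[(.466,.1705,.044),(.466,.1005,.056)])
plan([(0.45,-0.2,0.22,-0.5),(.408,-.408,.20,-.7)],94)
"
```

```text
t 19.70 p [0.4651 0.0205 0.1544] yaw 0.002 ydir [ 0.001  0.    -1.   ] F [-0.7 -0.4  0.4] op 0.0940 q [ 0.14  0.51 -0.35  2.09  0.3   0.59 -0.41]
[[278.6   6.1]
 [278.6 108.4]]
rows 11 end [ 0.408  -0.4074  0.2001] yaw -0.7
"offset":[[-3, -11, -37], [1, -11, -37], [3, -11, -36], [7, -11, -36], [9, -11, -36], [13, -11, -35], [12, 4, -40], [15, 4, -40], [15, 4, -40], [18, 4, -38], [18, 4, -38]], "twist":[[0.0, 0.08, 0.0], [0.0, 0.09, 0.0], [0.0, 0.08, 0.0], [0.0, 0.08, 0.0], [0.0, 0.09, 0.0], [0.0, 0.08, 0.0], [0.0, 0.04, 0.0], [0.0, 0.04, 0.0], [0.0, 0.04, 0.0], [0.0, 0.04, 0.0], [0.0, 0.04, 0.0]], "fingers":[94, 94, 94, 94, 94, 94, 94, 94, 94, 94, 94]
```

View pics/w8.png

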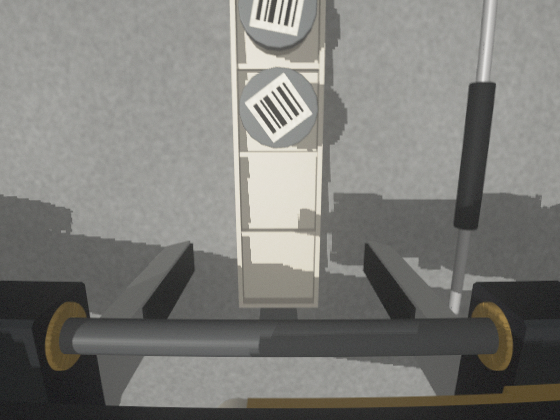

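Emit:
{"op": "arm_command", "data": {
  "offset": [
    [-3,-11,-37],
    [1,-11,-37],
    [3,-11,-36],
    [7,-11,-36],
    [9,-11,-36],
    [13,-11,-35],
    [12,4,-40],
    [15,4,-40],
    [15,4,-40],
    [18,4,-38],
    [18,4,-38],
    [0,0,0]
  ],
  "twist": [
    [0.0,0.08,0.0],
    [0.0,0.09,0.0],
    [0.0,0.08,0.0],
    [0.0,0.08,0.0],
    [0.0,0.09,0.0],
    [0.0,0.08,0.0],
    [0.0,0.04,0.0],
    [0.0,0.04,0.0],
    [0.0,0.04,0.0],
    [0.0,0.04,0.0],
    [0.0,0.04,0.0],
    [0,0,0]
  ],
  "fingers": [94,94,94,94,94,94,94,94,94,94,94,94]
}}

```text
time: 20.9
tcp_pos: [0.4064, -0.4121, 0.1982]
tcp_rot: [0.665, -0.244, 0.243, -0.663]
contact_force: [-1.0, 0.7, 0.2]
opening: 0.0939
```

Emit:
{"op": "arm_command", "data": {
  "offset": [
    [0,0,0],
    [0,0,0]
  ],
  "twist": [
    [0,0,0],
    [0,0,0]
  ],
  "fingers": [94,94]
}}

```text
time: 21.1
tcp_pos: [0.4098, -0.4048, 0.1993]
tcp_rot: [-0.664, 0.24, -0.24, 0.666]
contact_force: [-0.2, 0.7, -1.1]
opening: 0.0939
```

```bash
python3 -c "
from h import *
m,f=look('w9',[(.4492,-.3705,.064)])
"
```

```text
t 21.15 p [ 0.4098 -0.405   0.1996] yaw -0.693 ydir [ 0.     0.002 -1.   ] F [-0.6  0.1  0.3] op 0.0941 q [ 0.84  0.56 -0.17  1.76  0.12  0.83 -0.08]
[[288.4 148.6]]
```

View pics/w9.png

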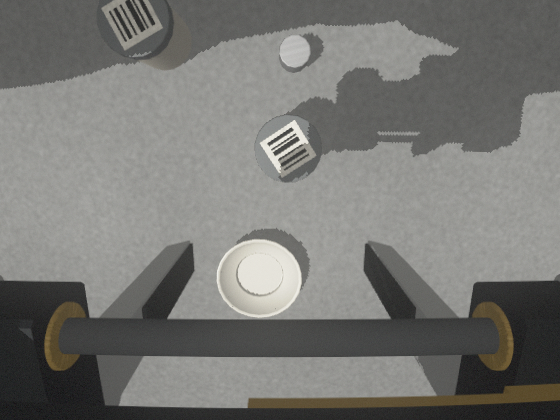

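```bash
python3 -c "
from h import *
m=np.load('pics/m.npy',allow_pickle=True).item()
print('pot4',onz(m,(131,22),.076))
x,y=onz(m,(287.5,148.5),.064)[:2];print(x,y)
plan([(x,y,0.15,None),(x,y,0.060,None)],94,vmax=40)"
```

```text
pot4 [ 0.41897479 -0.22232658  0.076     ]
0.4486696794205967 -0.3699271141589581
rows 5 end [ 0.4492 -0.3699  0.0597] yaw -0.693
"offset":[[4, 25, 26], [4, 25, 26], [0, 30, 0], [0, 30, 0], [0, 30, 0]], "twist":[[0.0, 0.0, 0.0], [0.0, 0.0, 0.0], [0.0, 0.0, 0.0], [0.0, 0.0, 0.0], [0.0, 0.0, 0.0]], "fingers":[94, 94, 94, 94, 94]
```

Emit:
{"op": "arm_command", "data": {
  "offset": [
    [4,25,26],
    [4,25,26],
    [0,30,0],
    [0,30,0],
    [0,30,0],
    [0,0,0],
    [0,0,0],
    [0,0,0],
    [0,0,0],
    [0,0,0],
    [0,0,0],
    [0,0,0]
  ],
  "twist": [
    [0,0,0],
    [0,0,0],
    [0,0,0],
    [0,0,0],
    [0,0,0],
    [0,0,0],
    [0,0,0],
    [0,0,0],
    [0,0,0],
    [0,0,0],
    [0,0,0],
    [0,0,0]
  ],
  "fingers": [94,94,94,94,94,94,45,45,45,45,45,45]
}}

```text
time: 22.35
tcp_pos: [0.4479, -0.3731, 0.0605]
tcp_rot: [0.665, -0.241, 0.242, -0.664]
contact_force: [-0.4, 1.8, 5.0]
opening: 0.0554
```

```bash
python3 -c "
from h import *
st()
plan([(.45,-.365,.18,-.69),(.47,-0.20,0.20,-.4),(.4655,-.02,.165,0)],45,vmax=45)"
```

```text
t 22.35 p [ 0.4479 -0.3731  0.0605] yaw -0.697 ydir [ 0. -0. -1.] F [-0.4  1.8  5. ] op 0.0554 q [ 0.73  0.77 -0.13  1.84  0.17  0.55 -0.21]
rows 12 end [ 0.4653 -0.0197  0.1654] yaw 0.0
"offset":[[-1, -40, 3], [-1, -40, 2], [-2, -39, 3], [-22, -5, 35], [-20, -5, 36], [-17, -5, 38], [-14, -6, 39], [-15, 7, 33], [-12, 7, 34], [-9, 7, 34], [-7, 7, 36], [-4, 7, 36]], "twist":[[0.0, 0.0, 0.0], [0.0, 0.0, 0.0], [0.0, -0.01, 0.0], [0.0, -0.07, 0.0], [0.0, -0.07, 0.0], [0.0, -0.07, 0.0], [0.0, -0.08, 0.0], [0.0, -0.08, 0.0], [0.0, -0.08, 0.0], [0.0, -0.08, 0.0], [0.0, -0.08, 0.0], [0.0, -0.08, 0.0]], "fingers":[45, 45, 45, 45, 45, 45, 45, 45, 45, 45, 45, 45]
```

Emit:
{"op": "arm_command", "data": {
  "offset": [
    [-1,-40,3],
    [-1,-40,2],
    [-2,-39,3],
    [-22,-5,35],
    [-20,-5,36],
    [-17,-5,38],
    [-14,-6,39],
    [-15,7,33],
    [-12,7,34],
    [-9,7,34],
    [-7,7,36],
    [-4,7,36]
  ],
  "twist": [
    [0.0,0.0,0.0],
    [0.0,0.0,0.0],
    [0.0,-0.01,0.0],
    [0.0,-0.07,0.0],
    [0.0,-0.07,0.0],
    [0.0,-0.07,0.0],
    [0.0,-0.08,0.0],
    [0.0,-0.08,0.0],
    [0.0,-0.08,0.0],
    [0.0,-0.08,0.0],
    [0.0,-0.08,0.0],
    [0.0,-0.08,0.0]
  ],
  "fingers": [45,45,45,45,45,45,45,45,45,45,45,45]
}}

```text
time: 23.55
tcp_pos: [0.4649, -0.0183, 0.1646]
tcp_rot: [-0.707, -0.002, 0.002, 0.707]
contact_force: [1.0, -0.4, -1.2]
opening: 0.0558
```

Emit:
{"op": "arm_command", "data": {
  "offset": [
    [0,0,0],
    [0,0,0],
    [0,0,0]
  ],
  "twist": [
    [0,0,0],
    [0,0,0],
    [0,0,0]
  ],
  "fingers": [45,45,45]
}}

```text
time: 23.85
tcp_pos: [0.4653, -0.0209, 0.1649]
tcp_rot: [0.707, 0.0, -0.0, -0.707]
contact_force: [0.4, -1.2, -1.3]
opening: 0.0551
```

```bash
python3 -c "
from h import *
m,f=look('w10',[(.466,.1005,.056),(.466,.0655,.016)])
plan([(.4657,.0275,.12,0),(.4657,.0275,.0655,0)],45,vmax=25)
"
```

```text
t 23.90 p [ 0.4653 -0.0211  0.1649] yaw 0.000 ydir [ 0.    -0.001 -1.   ] F [-0.3 -1.  -1.4] op 0.0557 q [ 0.23  0.49 -0.35  2.08  0.28  0.62 -0.31]
[[279.5  50.8]
 [279.3 105.1]]
rows 6 end [0.4653 0.0278 0.0659] yaw -0.0
"offset":[[0, 15, 16], [0, 15, 16], [0, 15, 17], [0, 18, 0], [0, 18, 0], [0, 18, 0]], "twist":[[0.0, 0.0, 0.0], [0.0, 0.0, 0.0], [0.0, 0.0, 0.0], [0.0, 0.0, 0.0], [0.0, 0.0, 0.0], [0.0, 0.0, 0.0]], "fingers":[45, 45, 45, 45, 45, 45]
```

View pics/w10.png

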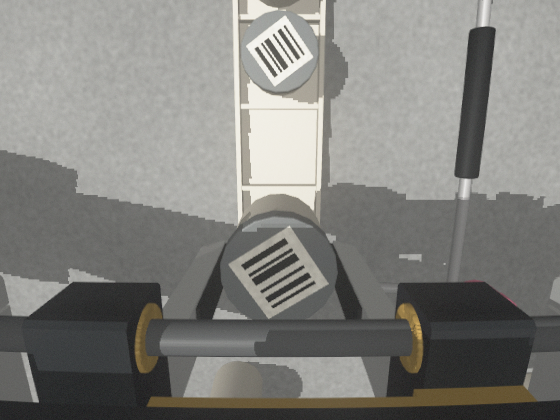

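Emit:
{"op": "arm_command", "data": {
  "offset": [
    [0,15,16],
    [0,15,16],
    [0,15,17],
    [0,18,0],
    [0,18,0],
    [0,18,0],
    [0,0,0],
    [0,0,0]
  ],
  "twist": [
    [0,0,0],
    [0,0,0],
    [0,0,0],
    [0,0,0],
    [0,0,0],
    [0,0,0],
    [0,0,0],
    [0,0,0]
  ],
  "fingers": [45,45,45,45,45,45,45,45]
}}

```text
time: 24.7
tcp_pos: [0.4651, 0.0285, 0.066]
tcp_rot: [0.707, 0.0, -0.001, -0.707]
contact_force: [-0.9, 0.5, -1.2]
opening: 0.0557
```

Emit:
{"op": "arm_command", "data": {
  "offset": [
    [0,0,0],
    [0,0,0],
    [0,0,0],
    [0,-10,0],
    [0,-30,0],
    [0,-45,-40],
    [0,-20,-45],
    [0,0,0],
    [0,0,0]
  ],
  "twist": [
    [0,0,0],
    [0,0,0],
    [0,0,0],
    [0,0,0],
    [0,0,0],
    [0,0,0],
    [0,0,0],
    [0,0,0],
    [0,0,0]
  ],
  "fingers": [74,74,74,74,74,80,94,94,94]
}}

```text
time: 25.6
tcp_pos: [0.4655, -0.0501, 0.1643]
tcp_rot: [0.707, 0.0, 0.001, -0.707]
contact_force: [-0.2, -0.1, -0.5]
opening: 0.0937
```

```bash
python3 -c "
from h import *
m,f=look('w11',[(.466,.1005,.056),(.466,.0305,.068)])
plan([(0.42,-0.15,0.22,-0.3),(.391,-.275,.20,-.48)],94)
"
```

```text
t 25.65 p [ 0.4651 -0.0486  0.1637] yaw 0.002 ydir [ 0.001  0.    -1.   ] F [ 0.5  1.  -0.3] op 0.0941 q [ 0.31  0.5  -0.37  2.08  0.3   0.62 -0.26]
[[278.6   6. ]
 [278.6 109.4]]
rows 6 end [ 0.3914 -0.2751  0.1996] yaw -0.48
"offset":[[-15, -19, -34], [-12, -19, -35], [-8, -18, -36], [3, 7, -43], [6, 6, -42], [8, 7, -42]], "twist":[[0.0, 0.1, 0.0], [0.0, 0.1, 0.0], [0.0, 0.1, 0.0], [0.0, 0.06, 0.0], [0.0, 0.06, 0.0], [0.0, 0.06, 0.0]], "fingers":[94, 94, 94, 94, 94, 94]
```

View pics/w11.png

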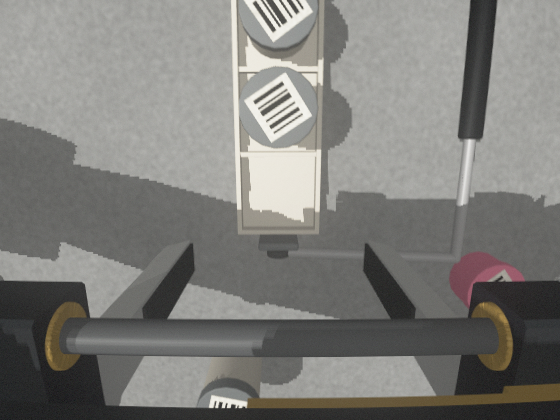

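Emit:
{"op": "arm_command", "data": {
  "offset": [
    [-15,-19,-34],
    [-12,-19,-35],
    [-8,-18,-36],
    [3,7,-43],
    [6,6,-42],
    [8,7,-42],
    [0,0,0],
    [0,0,0],
    [0,0,0]
  ],
  "twist": [
    [0.0,0.1,0.0],
    [0.0,0.1,0.0],
    [0.0,0.1,0.0],
    [0.0,0.06,0.0],
    [0.0,0.06,0.0],
    [0.0,0.06,0.0],
    [0,0,0],
    [0,0,0],
    [0,0,0]
  ],
  "fingers": [94,94,94,94,94,94,94,94,94]
}}

```text
time: 26.55
tcp_pos: [0.3926, -0.2727, 0.1989]
tcp_rot: [-0.687, 0.166, -0.165, 0.688]
contact_force: [-0.1, -0.1, -0.5]
opening: 0.0941
```

```bash
python3 -c "
from h import *
m,f=look('w12',[(.420,-.2217,.076)])
"
```

```text
t 26.60 p [ 0.3926 -0.2729  0.1991] yaw -0.472 ydir [-0.     0.001 -1.   ] F [-0.3  0.2  0.2] op 0.0944 q [ 0.73  0.44 -0.25  2.01  0.16  0.71 -0.1 ]
[[279.8 141.3]]
```

View pics/w12.png

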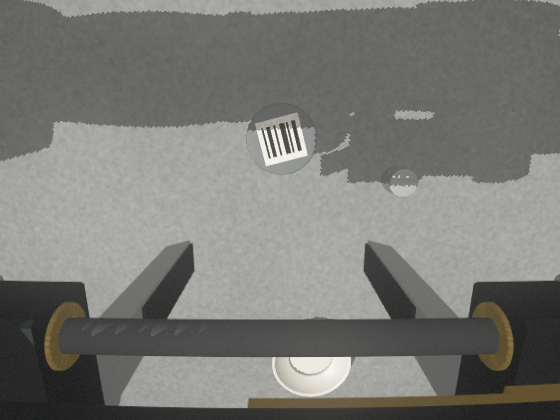

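```bash
python3 -c "
from h import *
m=np.load('pics/m.npy',allow_pickle=True).item()
x,y=onz(m,(281,139.5),.076)[:2];print(x,y)
plan([(x,y,0.15,None),(x,y,0.070,None)],94,vmax=40)"
```

```text
0.42149321711544513 -0.2208953179405923
rows 5 end [ 0.4212 -0.2211  0.0702] yaw -0.472
"offset":[[1, 25, 30], [1, 24, 29], [0, 27, 0], [0, 26, 0], [0, 27, 0]], "twist":[[0.0, 0.0, 0.0], [0.0, 0.0, 0.0], [0.0, 0.0, 0.0], [0.0, 0.0, 0.0], [0.0, 0.0, 0.0]], "fingers":[94, 94, 94, 94, 94]
```

Emit:
{"op": "arm_command", "data": {
  "offset": [
    [1,25,30],
    [1,24,29],
    [0,27,0],
    [0,26,0],
    [0,27,0],
    [0,0,0],
    [0,0,0],
    [0,0,0],
    [0,0,0],
    [0,0,0],
    [0,0,0],
    [0,0,0]
  ],
  "twist": [
    [0,0,0],
    [0,0,0],
    [0,0,0],
    [0,0,0],
    [0,0,0],
    [0,0,0],
    [0,0,0],
    [0,0,0],
    [0,0,0],
    [0,0,0],
    [0,0,0],
    [0,0,0]
  ],
  "fingers": [94,94,94,94,94,94,45,45,45,45,45,45]
}}

```text
time: 27.8
tcp_pos: [0.4206, -0.224, 0.0708]
tcp_rot: [0.687, -0.167, 0.167, -0.687]
contact_force: [-0.9, -0.5, 5.5]
opening: 0.0556
```

```bash
python3 -c "
from h import *
st()
plan([(.42,-.22,.18,-.47),(.4655,-.09,.175,0)],45,vmax=40)"
```

```text
t 27.80 p [ 0.4206 -0.224   0.0708] yaw -0.477 ydir [ 0.001 -0.    -1.   ] F [-0.9 -0.5  5.5] op 0.0556 q [ 0.54  0.66 -0.16  2.12  0.26  0.38 -0.31]
rows 7 end [ 0.4651 -0.0897  0.1747] yaw -0.0
"offset":[[-1, -36, 1], [-1, -37, 1], [0, -36, 1], [-5, 1, 34], [0, 1, 35], [3, 2, 34], [7, 1, 34]], "twist":[[0.0, 0.0, 0.0], [0.0, 0.0, 0.0], [0.0, -0.01, 0.0], [0.0, -0.11, 0.0], [0.0, -0.12, 0.0], [0.0, -0.12, 0.0], [0.0, -0.12, 0.0]], "fingers":[45, 45, 45, 45, 45, 45, 45]
```

Emit:
{"op": "arm_command", "data": {
  "offset": [
    [-1,-36,1],
    [-1,-37,1],
    [0,-36,1],
    [-5,1,34],
    [0,1,35],
    [3,2,34],
    [7,1,34],
    [0,0,0],
    [0,0,0],
    [0,0,0]
  ],
  "twist": [
    [0.0,0.0,0.0],
    [0.0,0.0,0.0],
    [0.0,-0.01,0.0],
    [0.0,-0.11,0.0],
    [0.0,-0.12,0.0],
    [0.0,-0.12,0.0],
    [0.0,-0.12,0.0],
    [0,0,0],
    [0,0,0],
    [0,0,0]
  ],
  "fingers": [45,45,45,45,45,45,45,45,45,45]
}}

```text
time: 28.8
tcp_pos: [0.4643, -0.0908, 0.174]
tcp_rot: [0.707, -0.0, -0.001, -0.707]
contact_force: [-0.7, 0.0, -1.8]
opening: 0.0556
```

```bash
python3 -c "
from h import *
m,f=look('w13',[(.466,.0305,.068),(.466,-.0045,.016)])
plan([(.4655,-.0425,.13,0),(.4655,-.0425,.0758,0)],45,vmax=25)
"
```

```text
t 28.85 p [ 0.4644 -0.091   0.174 ] yaw 0.000 ydir [-0.001 -0.001 -1.   ] F [ 0.3 -0.1 -1. ] op 0.0558 q [ 0.4   0.49 -0.38  2.05  0.29  0.66 -0.16]
[[280.9  50.1]
 [280.5 105.8]]
rows 6 end [ 0.4653 -0.0421  0.076 ] yaw 0.0
"offset":[[0, 15, 16], [1, 14, 16], [0, 15, 17], [0, 18, 0], [0, 18, 0], [0, 18, 0]], "twist":[[0.0, 0.0, 0.0], [0.0, 0.0, 0.0], [0.0, 0.0, 0.0], [0.0, 0.0, 0.0], [0.0, 0.0, 0.0], [0.0, 0.0, 0.0]], "fingers":[45, 45, 45, 45, 45, 45]
```

View pics/w13.png

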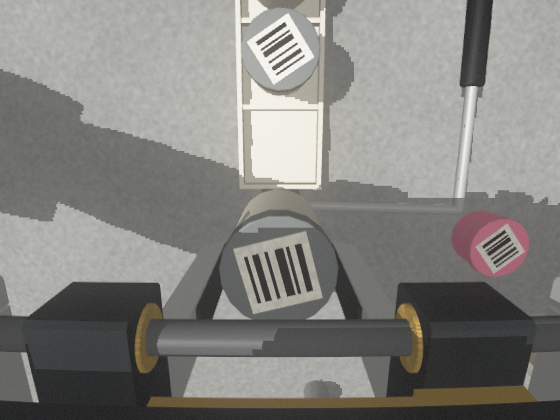

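Pot 4 is held straight, label at about (279,273). I'll lower it into the last place.

Emit:
{"op": "arm_command", "data": {
  "offset": [
    [0,15,16],
    [1,14,16],
    [0,15,17],
    [0,18,0],
    [0,18,0],
    [0,18,0],
    [0,0,0],
    [0,0,0]
  ],
  "twist": [
    [0,0,0],
    [0,0,0],
    [0,0,0],
    [0,0,0],
    [0,0,0],
    [0,0,0],
    [0,0,0],
    [0,0,0]
  ],
  "fingers": [45,45,45,45,45,45,45,45]
}}

```text
time: 29.65
tcp_pos: [0.4655, -0.0414, 0.0763]
tcp_rot: [0.707, 0.0, -0.001, -0.707]
contact_force: [0.1, -0.0, -1.4]
opening: 0.0558
```

Emit:
{"op": "arm_command", "data": {
  "offset": [
    [0,0,0],
    [0,0,0],
    [0,0,0],
    [0,-10,0],
    [0,-30,0],
    [0,-45,-40],
    [0,-45,-45],
    [0,-20,0],
    [0,0,0],
    [0,0,0]
  ],
  "twist": [
    [0,0,0],
    [0,0,0],
    [0,0,0],
    [0,0,0],
    [0,0,0],
    [0,0,0],
    [0,0,0],
    [0,0,0],
    [0,0,0],
    [0,0,0]
  ],
  "fingers": [74,74,74,74,74,80,94,94,94,94]
}}

```text
time: 30.65
tcp_pos: [0.4659, -0.1089, 0.2094]
tcp_rot: [0.707, 0.001, -0.001, -0.707]
contact_force: [-0.9, 0.1, -0.0]
opening: 0.094
```

```bash
python3 -c "
from h import *
m,f=look('w14',[(.466,.1705,.044),(.466,.1005,.056),(.466,.0305,.068),(.466,-.0395,.080)])
plan([(.466,.0,.30,0),(.46,.2,.30,.25),(.545,.32,.25,.25)],80)
"
```

```text
t 30.70 p [ 0.4654 -0.1085  0.2086] yaw 0.004 ydir [-0.001  0.    -1.   ] F [ 0.  -0.1  0.1] op 0.0938 q [ 0.47  0.44 -0.42  2.    0.26  0.75 -0.1 ]
[[ 279.4 -140.4]
 [ 279.1  -54.4]
 [ 278.8   35.3]
 [ 278.5  125.9]]
rows 13 end [0.545  0.3196 0.2497] yaw 0.25
"offset":[[0, -23, 27], [0, -23, 27], [1, -23, 27], [0, -22, 28], [-1, 0, 40], [1, 0, 40], [3, 0, 40], [5, 0, 39], [7, 0, 40], [28, 12, 24], [28, 13, 23], [28, 12, 24]], "twist":[[0.0, 0.0, 0.0], [0.0, 0.0, 0.0], [0.0, 0.0, 0.0], [0.0, 0.0, 0.0], [0.0, -0.05, 0.0], [0.0, -0.05, 0.0], [0.0, -0.05, 0.0], [0.0, -0.05, 0.0], [0.0, -0.05, 0.0], [0.0, 0.0, 0.0], [0.0, 0.0, 0.0], [0.0, 0.0, 0.0]], "fingers":[80, 80, 80, 80, 80, 80, 80, 80, 80, 80, 80, 80]
"offset":[[28, 13, 23]], "twist":[[0.0, 0.0, 0.0]], "fingers":[80]
```

View pics/w14.png

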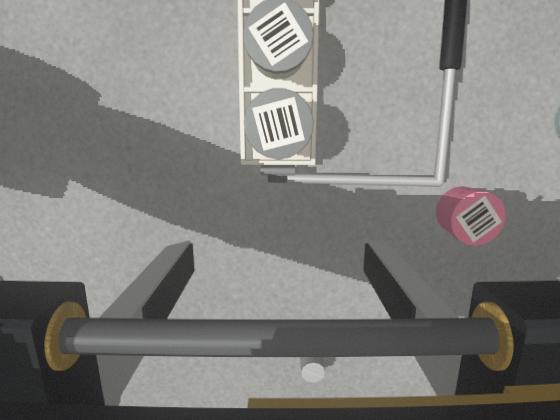

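```bash
python3 -c "
from h import *
plan([(.466,.0,.30,0),(.47,.2,.30,-0.1),(.532,.31,.25,-.24)],80)
"
```

```text
rows 13 end [0.5315 0.3097 0.2497] yaw -0.24
"offset":[[0, -23, 27], [0, -23, 27], [1, -23, 27], [0, -22, 28], [1, 0, 40], [0, 0, 40], [-1, 0, 40], [-1, 0, 40], [-2, 0, 39], [13, 12, 29], [11, 13, 29], [11, 12, 30]], "twist":[[0.0, 0.0, 0.0], [0.0, 0.0, 0.0], [0.0, 0.0, 0.0], [0.0, 0.0, 0.0], [0.0, 0.02, 0.0], [0.0, 0.02, 0.0], [0.0, 0.02, 0.0], [0.0, 0.02, 0.0], [0.0, 0.02, 0.0], [0.0, 0.04, 0.0], [0.0, 0.03, 0.0], [0.0, 0.04, 0.0]], "fingers":[80, 80, 80, 80, 80, 80, 80, 80, 80, 80, 80, 80]
"offset":[[9, 13, 30]], "twist":[[0.0, 0.03, 0.0]], "fingers":[80]
```

Emit:
{"op": "arm_command", "data": {
  "offset": [
    [0,-23,27],
    [0,-23,27],
    [1,-23,27],
    [0,-22,28],
    [1,0,40],
    [0,0,40],
    [-1,0,40],
    [-1,0,40],
    [-2,0,39],
    [13,12,29],
    [11,13,29],
    [11,12,30]
  ],
  "twist": [
    [0.0,0.0,0.0],
    [0.0,0.0,0.0],
    [0.0,0.0,0.0],
    [0.0,0.0,0.0],
    [0.0,0.02,0.0],
    [0.0,0.02,0.0],
    [0.0,0.02,0.0],
    [0.0,0.02,0.0],
    [0.0,0.02,0.0],
    [0.0,0.04,0.0],
    [0.0,0.03,0.0],
    [0.0,0.04,0.0]
  ],
  "fingers": [80,80,80,80,80,80,80,80,80,80,80,80]
}}

```text
time: 31.9
tcp_pos: [0.5164, 0.2833, 0.2606]
tcp_rot: [0.704, -0.074, 0.072, -0.703]
contact_force: [1.6, -0.7, -0.2]
opening: 0.0795
```

Emit:
{"op": "arm_command", "data": {
  "offset": [
    [9,13,30],
    [0,0,0],
    [0,0,0],
    [0,0,0]
  ],
  "twist": [
    [0.0,0.03,0.0],
    [0,0,0],
    [0,0,0],
    [0,0,0]
  ],
  "fingers": [80,80,80,80]
}}

```text
time: 32.3
tcp_pos: [0.5317, 0.3082, 0.2494]
tcp_rot: [0.703, -0.084, 0.083, -0.702]
contact_force: [0.2, -0.9, 0.4]
opening: 0.0799
```

```bash
python3 -c "
from h import *
d=np.array([-.2416,-.970,0]);c=np.array([.546,.381,.059])
m,f=look('w15',[c,c+.065*d+[0,0,.014],c-.065*d+[0,0,.014]])
f=grab_frame('top');cv2.imwrite('pics/t15.png',f[:,:,::-1])
"
```

```text
t 32.35 p [0.5321 0.308  0.25  ] yaw -0.237 ydir [-0.    -0.001 -1.   ] F [ 0.   0.2 -0.4] op 0.0801 q [-0.3   0.59 -0.44  1.59  0.28  1.03 -1.06]
[[275.1 120.5]
 [274.6 189.6]
 [275.4  45.3]]
```

View pics/w15.png

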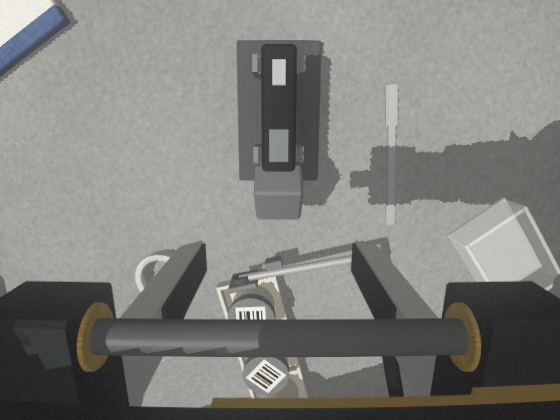

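View pics/t15.png

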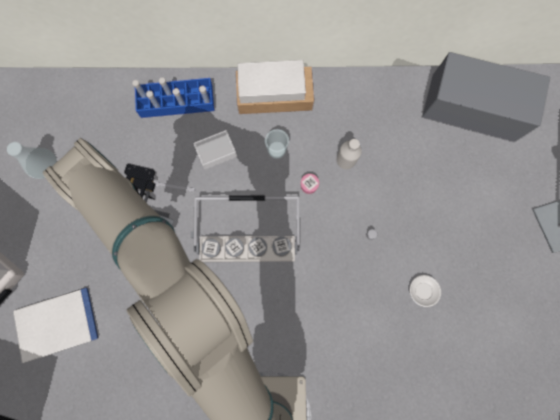

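```bash
python3 -c "
from h import *
m=np.load('pics/m.npy',allow_pickle=True).item()
a=onz(m,(279.3,44),.073);b=onz(m,(278.6,170),.073);print(a,b,np.linalg.norm(a-b),np.arctan2(*(b-a)[[1,0]]))
u=(b-a)/np.linalg.norm(b-a);print('c',a+.065*u)
P=[onz(m,p,.008) for p in [(237,41),(322,41),(316,180),(238,180)]];print(np.round(P,4),np.mean(P,0))
f=cv2.imread('pics/w15.png');cv2.imwrite('pics/w15c.png',cv2.resize(f[30:230,220:350],None,fx=4,fy=2.9,interpolation=cv2.INTER_CUBIC))
"
```

```text
[0.56529529 0.44427001 0.073     ] [0.53850856 0.33550366 0.073     ] 0.1120162898602205 -1.8122686289023955
c [0.54975168 0.38115586 0.073     ]
[[0.5258 0.4712 0.008 ]
 [0.6132 0.4501 0.008 ]
 [0.5756 0.3063 0.008 ]
 [0.4885 0.3272 0.008 ]] [0.55078741 0.38870856 0.008     ]
```

View pics/w15c.png

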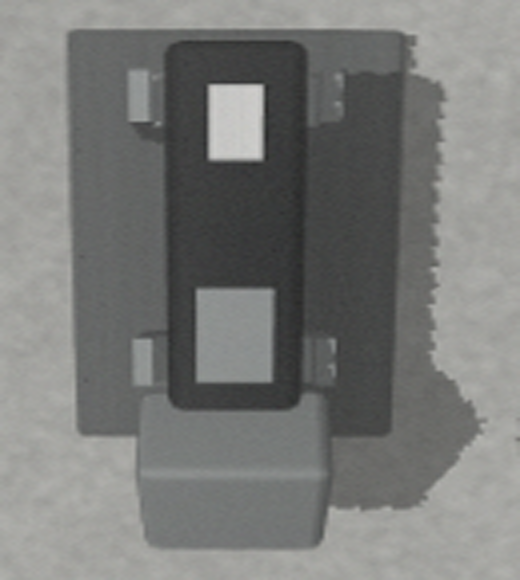

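```bash
python3 -c "
from h import *
m=np.load('pics/m.npy',allow_pickle=True).item()
B=(onz(m,(255,63.1),.055)+onz(m,(302.7,63.4),.055))/2
F=(onz(m,(255.8,154.8),.055)+onz(m,(301.3,154.1),.055))/2
u=(F-B)/np.linalg.norm(F-B);print(B,F,np.linalg.norm(F-B),np.arctan2(u[1],u[0]))
print('seat',B+.044*u,F-.042*u)
c=(B+.044*u+F-.042*u)/2;c[2]=.059
for t in [-.065,.065]: print(t,proj(m,[c+u*t+[0,0,.014]]))
"
```

```text
[0.56181645 0.43149994 0.055     ] [0.54153297 0.34838445 0.055     ] 0.08555469100840023 -1.8101574901499624
seat [0.55138484 0.3887544  0.055     ] [0.55149041 0.38918701 0.055     ]
-0.065 [[278.93443176  34.38210665]]
0.065 [[278.44378209 180.39400057]]
```

```bash
python3 -c "
from h import *
plan([(.5514,.389,.15,-.24),(.5514,.389,0.065,-.24)],80,vmax=35)"
```

```text
rows 7 end [0.551  0.3887 0.0652] yaw -0.24
"offset":[[0, 25, 21], [0, 25, 21], [0, 25, 20], [-1, 25, 21], [0, 28, 0], [0, 29, 0], [0, 28, 0]], "twist":[[0.0, 0.0, 0.0], [0.0, 0.0, 0.0], [0.0, 0.0, 0.0], [0.0, 0.0, 0.0], [0.0, 0.0, 0.0], [0.0, 0.0, 0.0], [0.0, 0.0, 0.0]], "fingers":[80, 80, 80, 80, 80, 80, 80]
```

Emit:
{"op": "arm_command", "data": {
  "offset": [
    [0,25,21],
    [0,25,21],
    [0,25,20],
    [0,25,21],
    [0,28,0],
    [0,29,0],
    [0,28,0],
    [0,0,0],
    [0,0,0],
    [0,0,0]
  ],
  "twist": [
    [0.0,0.0,0.0],
    [0.0,0.0,0.0],
    [0.0,0.0,0.0],
    [0.0,0.0,0.0],
    [0.0,0.0,0.0],
    [0.0,0.0,0.0],
    [0.0,0.0,0.0],
    [0,0,0],
    [0,0,0],
    [0,0,0]
  ],
  "fingers": [80,80,80,80,80,80,80,80,80,80]
}}

```text
time: 33.4
tcp_pos: [0.5532, 0.3903, 0.0671]
tcp_rot: [-0.701, 0.083, -0.085, 0.703]
contact_force: [-0.2, -0.1, 0.3]
opening: 0.0799
```

```bash
python3 -c "
from h import *
look('w16')"
```

```text
t 33.45 p [0.5532 0.3904 0.0672] yaw -0.238 ydir [ 0.003  0.002 -1.   ] F [0.1 0.4 0.7] op 0.0800 q [-0.46  0.88 -0.35  1.55  0.39  0.78 -1.21]
```

Emit:
{"op": "arm_command", "data": {
  "offset": [
    [0,0,0],
    [0,0,0],
    [0,0,0],
    [0,0,0],
    [0,0,0],
    [0,0,0],
    [0,0,0],
    [0,0,0],
    [0,0,0]
  ],
  "twist": [
    [0,0,0],
    [0,0,0],
    [0,0,0],
    [0,0,0],
    [0,0,0],
    [0,0,0],
    [0,0,0],
    [0,0,0],
    [0,0,0]
  ],
  "fingers": [60,40,25,25,25,25,25,25,25]
}}

```text
time: 34.35
tcp_pos: [0.5518, 0.3897, 0.0648]
tcp_rot: [0.702, -0.084, 0.083, -0.702]
contact_force: [0.1, -0.5, 0.8]
opening: 0.0321
```

```bash
python3 -c "
from h import *
st()"
```

```text
t 34.35 p [0.5518 0.3897 0.0648] yaw -0.237 ydir [-0. -0. -1.] F [ 0.1 -0.5  0.8] op 0.0321 q [-0.46  0.88 -0.35  1.56  0.39  0.78 -1.21]
```

View pics/w16.png

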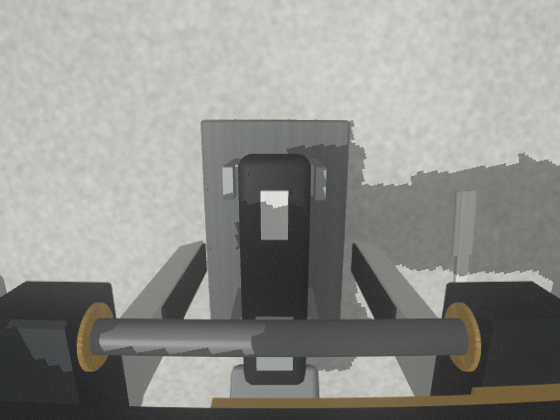

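```bash
python3 -c "
from h import *
plan([(.5518,.3897,.20,-.237),(.466,.345,.20,0),(.466,.3395,.14,0)],25,vmax=30,wmax=.05)"
```

```text
rows 13 end [0.4664 0.3394 0.1399] yaw 0.0
"offset":[[0, -27, 0], [0, -27, 0], [0, -27, 0], [0, -27, 0], [0, -27, 0], [-15, 0, -13], [-15, 0, -12], [-15, 0, -11], [-17, 0, -11], [-16, 0, -9], [0, 20, -2], [0, 20, -2]], "twist":[[0.0, 0.0, 0.0], [0.0, 0.0, 0.0], [0.0, 0.0, 0.0], [0.0, 0.0, 0.0], [0.0, 0.0, 0.0], [0.0, -0.05, 0.0], [0.0, -0.04, 0.0], [0.0, -0.05, 0.0], [0.0, -0.05, 0.0], [0.0, -0.05, 0.0], [0.0, 0.0, 0.0], [0.0, 0.0, 0.0]], "fingers":[25, 25, 25, 25, 25, 25, 25, 25, 25, 25, 25, 25]
"offset":[[0, 20, -2]], "twist":[[0.0, 0.0, 0.0]], "fingers":[25]
```

Emit:
{"op": "arm_command", "data": {
  "offset": [
    [0,-15,0],
    [0,-27,0],
    [0,-27,0],
    [0,-27,0],
    [0,-27,0],
    [0,-12,0],
    [-15,0,-13],
    [-15,0,-12],
    [-15,0,-11],
    [-17,0,-11],
    [-16,0,-9],
    [0,0,0]
  ],
  "twist": [
    [0,0,0],
    [0,0,0],
    [0,0,0],
    [0,0,0],
    [0,0,0],
    [0,0,0],
    [0,-0.05,0],
    [0,-0.04,0],
    [0,-0.05,0],
    [0,-0.05,0],
    [0,-0.05,0],
    [0,0,0]
  ],
  "fingers": [25,25,25,25,25,25,25,25,25,25,25,25]
}}

```text
time: 35.55
tcp_pos: [0.4642, 0.344, 0.1998]
tcp_rot: [0.708, 0.001, -0.002, -0.706]
contact_force: [0.5, 0.6, -2.2]
opening: 0.0318
```

Emit:
{"op": "arm_command", "data": {
  "offset": [
    [0,0,0],
    [0,0,0]
  ],
  "twist": [
    [0,0,0],
    [0,0,0]
  ],
  "fingers": [25,25]
}}

```text
time: 35.75
tcp_pos: [0.4676, 0.3457, 0.2]
tcp_rot: [-0.707, -0.001, 0.0, 0.707]
contact_force: [0.8, 0.4, -1.6]
opening: 0.032
```

```bash
python3 -c "
from h import *
m,f=look('w17')
for c in ['scene','top']:
    g=grab_frame(c);cv2.imwrite(f'pics/{c}17.png',g[:,:,::-1])
    cv2.imwrite(f'pics/{c}17c.png',cv2.resize(g[150:350,240:500] if c=='scene' else g[150:290,100:320],None,fx=3,fy=3,interpolation=cv2.INTER_CUBIC)[:,:,::-1])
"
```

```text
t 35.80 p [0.4675 0.3457 0.1999] yaw 0.002 ydir [ 0.001  0.001 -1.   ] F [ 0.7  0.2 -3.2] op 0.0313 q [-0.37  0.6  -0.49  1.74  0.35  0.89 -1.01]
```

View pics/w17.png

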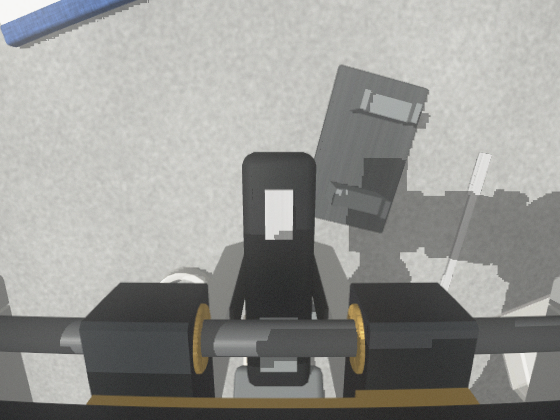

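View pics/scene17c.png

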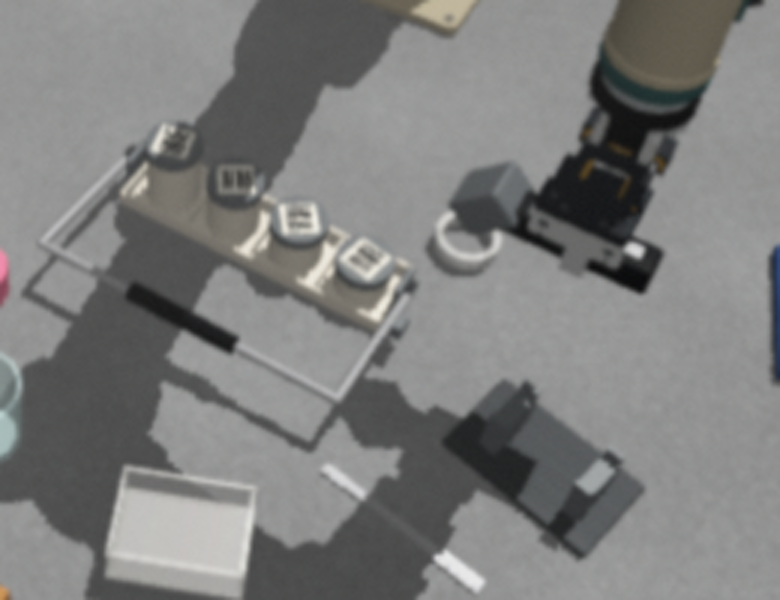

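View pics/top17c.png

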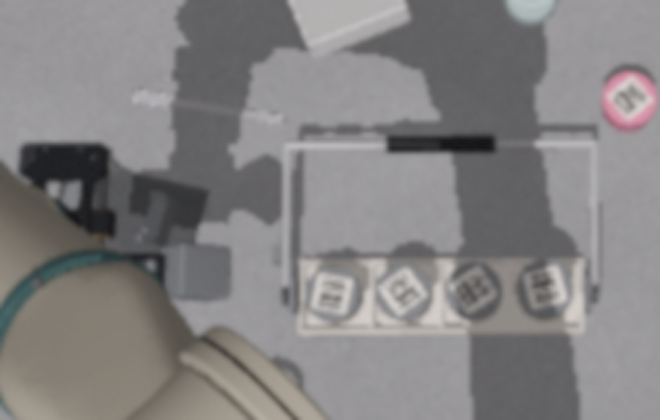

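```bash
python3 -c "
from h import *
S=camera_model('scene');T=camera_model('top');W=np.load('pics/m.npy',allow_pickle=True).item()
c=np.array([.4675,.3455,.194]);w=c+[0,-.095,-.016]
b=np.array([0,-.7071,-.7071]);n=np.array([0,-.7071,.7071])
pts=[w+sx*np.array([.023,0,0])+sn*.018*n-k*.05*b for k in(0,1) for sx in(-1,1) for sn in(-1,1)]
print((proj(S,pts)-[240,150])*3);print((proj(T,pts)-[100,150])*3)
"
```

```text
[[488.98993851 202.6219943 ]
 [466.41115457 170.19547035]
 [466.46462302 239.40845284]
 [443.11684767 206.57473058]
 [537.86405883 193.06991477]
 [515.0069046  159.35679494]
 [515.78579032 230.98859355]
 [492.12848607 196.83021494]]
[[203.86045118 301.04903647]
 [226.22422619 297.75374033]
 [206.44859799 249.50130027]
 [228.66487104 245.11728522]
 [152.556948   296.90509891]
 [174.49914064 293.40339371]
 [155.68918949 243.78044276]
 [177.49442788 239.1241527 ]]
```

```bash
python3 -c "
from h import *
plan([(.466,.340,.14,0)],25,vmax=30,wmax=.05)"
```

```text
rows 3 end [0.4662 0.3397 0.1398] yaw 0.0
"offset":[[0, 20, -2], [-1, 20, -2], [0, 20, -2]], "twist":[[0.0, 0.0, 0.0], [0.0, 0.0, 0.0], [0.0, 0.0, 0.0]], "fingers":[25, 25, 25]
```

Emit:
{"op": "arm_command", "data": {
  "offset": [
    [0,20,-2],
    [-1,20,-2],
    [0,20,-2],
    [0,0,0],
    [0,0,0]
  ],
  "twist": [
    [0,0,0],
    [0,0,0],
    [0,0,0],
    [0,0,0],
    [0,0,0]
  ],
  "fingers": [25,25,25,25,25]
}}

```text
time: 36.4
tcp_pos: [0.4658, 0.3397, 0.14]
tcp_rot: [-0.707, -0.001, 0.001, 0.707]
contact_force: [0.0, 0.1, -1.5]
opening: 0.0315
```

```bash
cat >> h.py <<'E'
def chk(lab):
    s=read_state();Rc=R.from_quat(s["tcp_rot"]).as_matrix();p=s["tcp_pos"]
    c=p+Rc[:,1]*.006; X=-Rc[:,2];Z=-Rc[:,1]
    w=c+.095*X-.016*Z; bx=(X-Z)/2**.5; Y=np.cross(Z,X); bz=np.cross(bx,Y)
    d=np.array(lab)-w; print("label in head",np.round([d@bx,d@Y,d@bz],4))
E
python3 -c "
from h import *
st();chk((.466,.1705,.044))
g=grab_frame('scene');cv2.imwrite('pics/s18.png',cv2.resize(g[150:350,240:500],None,fx=3,fy=3,interpolation=cv2.INTER_CUBIC)[:,:,::-1])
g=grab_frame('top');cv2.imwrite('pics/t18.png',cv2.resize(g[150:290,100:320],None,fx=3,fy=3,interpolation=cv2.INTER_CUBIC)[:,:,::-1])
S=camera_model('scene');T=camera_model('top')
P=[(.466,.1705,.044),(.466,.1005,.056),(.466,.0305,.068),(.466,-.0395,.080)]
print((proj(S,P)-[240,150])*3);print((proj(T,P)-[100,150])*3)
"
```

```text
t 36.40 p [0.4658 0.3397 0.14  ] yaw 0.003 ydir [-0.  0. -1.] F [ 0.   0.1 -1.5] op 0.0315 q [-0.39  0.67 -0.45  1.81  0.41  0.76 -1.06]
label in head [ 0.1048 -0.0002  0.0002]
[[361.00519207 259.48232774]
 [295.24646324 219.18610983]
 [230.99778183 179.83918075]
 [168.30900522 141.47014013]]
[[329.54028933 291.78124494]
 [399.745987   290.03625185]
 [471.22006482 288.28593977]
 [544.04251864 286.52988254]]
```

View pics/s18.png

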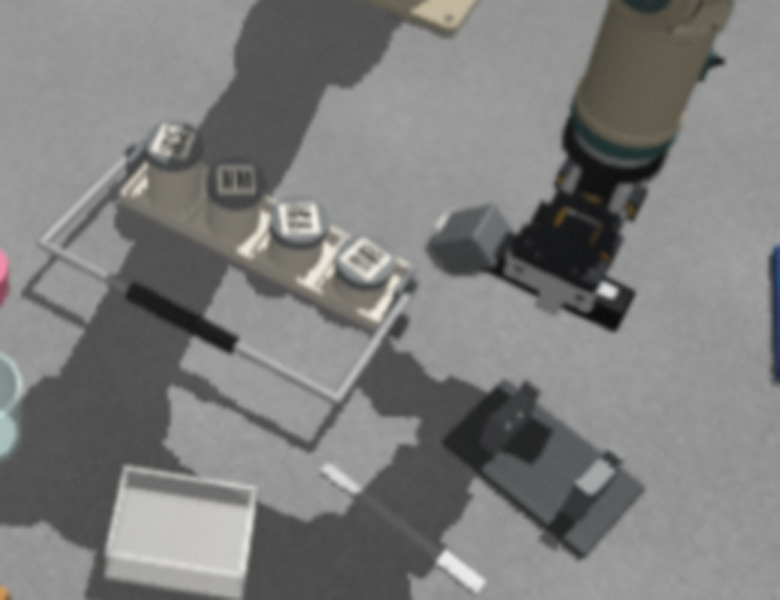

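View pics/t18.png

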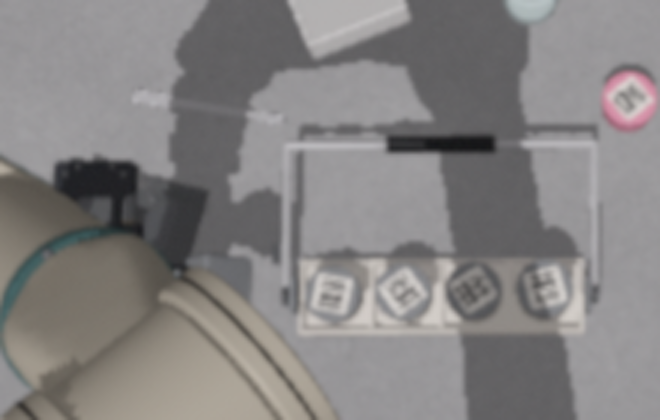

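Emit:
{"op": "arm_command", "data": {
  "offset": [
    [0,0,0],
    [0,0,0],
    [0,0,0],
    [0,0,0],
    [0,0,0],
    [0,0,0],
    [0,0,0],
    [0,0,0],
    [0,0,0],
    [0,0,0],
    [0,0,0],
    [0,0,0]
  ],
  "twist": [
    [0,0,0],
    [0,0,0],
    [0,0,0],
    [0,0,0],
    [0,0,0],
    [0,0,0],
    [0,0,0],
    [0,0,0],
    [0,0,0],
    [0,0,0],
    [0,0,0],
    [0,0,0]
  ],
  "fingers": [25,25,25,25,25,25,25,25,25,25,25,25]
}}

```text
time: 37.7
tcp_pos: [0.4655, 0.3394, 0.1399]
tcp_rot: [0.707, 0.001, -0.001, -0.707]
contact_force: [0.2, 0.4, -1.5]
opening: 0.0318
```

```bash
python3 -c "
from h import *
st();chk((.466,.1705,.044))"
```

```text
t 37.70 p [0.4655 0.3394 0.1399] yaw 0.003 ydir [ 0. -0. -1.] F [ 0.2  0.4 -1.5] op 0.0318 q [-0.39  0.67 -0.45  1.81  0.41  0.76 -1.06]
label in head [ 1.045e-01 -1.000e-04 -1.000e-04]
```

Emit:
{"op": "arm_command", "data": {
  "offset": [
    [0,0,0],
    [0,0,0],
    [0,0,0],
    [0,0,0],
    [0,0,0],
    [0,0,0],
    [0,0,0],
    [0,0,0],
    [0,-12,-14],
    [0,0,-28],
    [0,0,-28],
    [0,0,0]
  ],
  "twist": [
    [0,0,0],
    [0,0,0],
    [0,0,0],
    [0,0,0],
    [0,0,0],
    [0,0,0],
    [0,0,0],
    [0,0,0],
    [0,0,0],
    [0,0,0],
    [0,0,0],
    [0,0,0]
  ],
  "fingers": [25,25,25,25,25,25,25,25,25,25,25,25]
}}

```text
time: 38.9
tcp_pos: [0.4662, 0.2629, 0.1523]
tcp_rot: [0.709, -0.001, 0.001, -0.705]
contact_force: [0.6, -0.4, -1.6]
opening: 0.0316
```

```bash
python3 -c "
from h import *
st();chk((.466,.1005,.056))"
```

```text
t 38.90 p [0.4662 0.2629 0.1523] yaw -0.003 ydir [-0.001 -0.006 -1.   ] F [ 0.6 -0.4 -1.6] op 0.0316 q [-0.26  0.61 -0.47  1.91  0.4   0.72 -0.97]
label in head [ 0.1005  0.0003 -0.0059]
```

Emit:
{"op": "arm_command", "data": {
  "offset": [
    [0,0,0],
    [0,0,0],
    [0,0,0],
    [0,0,0],
    [0,0,0],
    [0,0,0],
    [0,0,0],
    [0,0,0],
    [0,0,0],
    [0,0,0],
    [0,0,0],
    [0,0,0]
  ],
  "twist": [
    [0,0,0],
    [0,0,0],
    [0,0,0],
    [0,0,0],
    [0,0,0],
    [0,0,0],
    [0,0,0],
    [0,0,0],
    [0,0,0],
    [0,0,0],
    [0,0,0],
    [0,0,0]
  ],
  "fingers": [25,25,25,25,25,25,25,25,25,25,25,25]
}}

```text
time: 40.1
tcp_pos: [0.4658, 0.2693, 0.1519]
tcp_rot: [-0.707, -0.001, 0.001, 0.707]
contact_force: [-0.6, -0.6, -1.5]
opening: 0.0319
```

```bash
python3 -c "
from h import *
st();chk((.466,.1005,.056))
g=grab_frame('scene');cv2.imwrite('pics/s19.png',cv2.resize(g[150:350,240:500],None,fx=3,fy=3,interpolation=cv2.INTER_CUBIC)[:,:,::-1])
"
```

```text
t 40.10 p [0.4658 0.2693 0.1519] yaw 0.003 ydir [ 0.  0. -1.] F [-0.6 -0.6 -1.5] op 0.0319 q [-0.27  0.61 -0.47  1.9   0.4   0.72 -0.97]
label in head [ 1.045e-01 -3.000e-04 -1.000e-04]
```

View pics/s19.png

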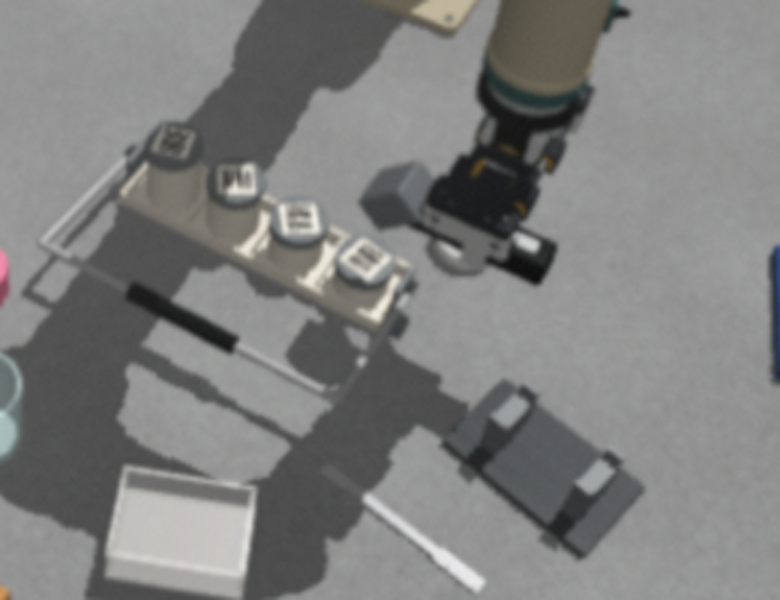

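All four pots are still in place; pot 2's label is at crop pixel (298,218) and the reader head is at (395,195). I'll hold a little longer, then go on to pot 3.

Emit:
{"op": "arm_command", "data": {
  "offset": [
    [0,0,0],
    [0,0,0],
    [0,0,0],
    [0,0,0],
    [0,0,0],
    [0,0,0],
    [0,0,0],
    [0,0,0],
    [0,-12,-14],
    [0,0,-28],
    [0,0,-28],
    [0,0,0]
  ],
  "twist": [
    [0,0,0],
    [0,0,0],
    [0,0,0],
    [0,0,0],
    [0,0,0],
    [0,0,0],
    [0,0,0],
    [0,0,0],
    [0,0,0],
    [0,0,0],
    [0,0,0],
    [0,0,0]
  ],
  "fingers": [25,25,25,25,25,25,25,25,25,25,25,25]
}}

```text
time: 41.35
tcp_pos: [0.4659, 0.1944, 0.1635]
tcp_rot: [0.709, -0.001, 0.0, -0.706]
contact_force: [0.8, 0.7, -2.3]
opening: 0.0317
```

Emit:
{"op": "arm_command", "data": {
  "offset": [
    [0,0,0],
    [0,0,0],
    [0,0,0],
    [0,0,0],
    [0,0,0],
    [0,0,0],
    [0,0,0],
    [0,0,0],
    [0,0,0],
    [0,0,0],
    [0,0,0],
    [0,0,0]
  ],
  "twist": [
    [0,0,0],
    [0,0,0],
    [0,0,0],
    [0,0,0],
    [0,0,0],
    [0,0,0],
    [0,0,0],
    [0,0,0],
    [0,0,0],
    [0,0,0],
    [0,0,0],
    [0,0,0]
  ],
  "fingers": [25,25,25,25,25,25,25,25,25,25,25,25]
}}

```text
time: 42.55
tcp_pos: [0.466, 0.1993, 0.1639]
tcp_rot: [-0.707, -0.001, 0.001, 0.707]
contact_force: [-1.1, 0.1, -2.2]
opening: 0.0318
```

```bash
python3 -c "
from h import *
st();chk((.466,.0305,.068))
g=grab_frame('scene');cv2.imwrite('pics/s20.png',cv2.resize(g[150:350,240:500],None,fx=3,fy=3,interpolation=cv2.INTER_CUBIC)[:,:,::-1])
"
```

```text
t 42.55 p [0.466  0.1993 0.1639] yaw 0.003 ydir [ 0.  0. -1.] F [-1.1  0.1 -2.2] op 0.0318 q [-0.13  0.56 -0.49  1.97  0.4   0.7  -0.85]
label in head [ 1.045e-01 -5.000e-04 -1.000e-04]
```

View pics/s20.png

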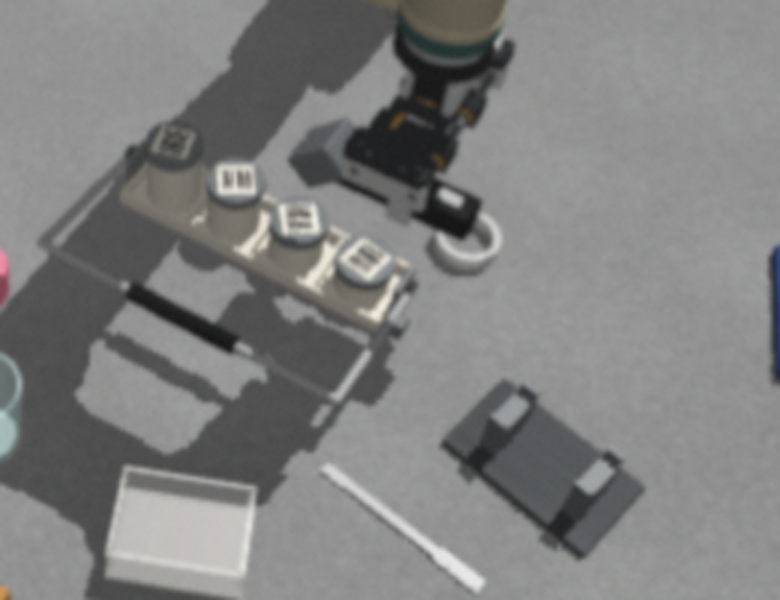

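The pots are unchanged and the beam is on pot 3's label at (236,182). I'll hold, then move to pot 4.

Emit:
{"op": "arm_command", "data": {
  "offset": [
    [0,0,0],
    [0,0,0],
    [0,0,0],
    [0,0,0],
    [0,0,0],
    [0,0,0],
    [0,0,0],
    [0,0,0],
    [0,-12,-14],
    [0,0,-28],
    [0,0,-28],
    [0,0,0]
  ],
  "twist": [
    [0,0,0],
    [0,0,0],
    [0,0,0],
    [0,0,0],
    [0,0,0],
    [0,0,0],
    [0,0,0],
    [0,0,0],
    [0,0,0],
    [0,0,0],
    [0,0,0],
    [0,0,0]
  ],
  "fingers": [25,25,25,25,25,25,25,25,25,25,25,25]
}}

```text
time: 43.8
tcp_pos: [0.4659, 0.1247, 0.1756]
tcp_rot: [0.708, -0.002, 0.0, -0.706]
contact_force: [-0.0, -0.5, -0.9]
opening: 0.0318
```

Emit:
{"op": "arm_command", "data": {
  "offset": [
    [0,0,0],
    [0,0,0],
    [0,0,0],
    [0,0,0],
    [0,0,0],
    [0,0,0],
    [0,0,0],
    [0,0,0],
    [0,0,0],
    [0,0,0],
    [0,0,0],
    [0,0,0]
  ],
  "twist": [
    [0,0,0],
    [0,0,0],
    [0,0,0],
    [0,0,0],
    [0,0,0],
    [0,0,0],
    [0,0,0],
    [0,0,0],
    [0,0,0],
    [0,0,0],
    [0,0,0],
    [0,0,0]
  ],
  "fingers": [25,25,25,25,25,25,25,25,25,25,25,25]
}}

```text
time: 45.0
tcp_pos: [0.4662, 0.1293, 0.1759]
tcp_rot: [-0.707, -0.001, 0.001, 0.707]
contact_force: [0.2, -0.2, -1.6]
opening: 0.032
```

```bash
python3 -c "
from h import *
st();chk((.466,-.0395,.080))
g=grab_frame('scene');cv2.imwrite('pics/s21.png',cv2.resize(g[150:350,240:500],None,fx=3,fy=3,interpolation=cv2.INTER_CUBIC)[:,:,::-1])
"
```

```text
t 45.00 p [0.4662 0.1293 0.1759] yaw 0.003 ydir [ 0.  0. -1.] F [ 0.2 -0.2 -1.6] op 0.0320 q [ 0.03  0.51 -0.51  2.02  0.38  0.7  -0.72]
label in head [ 1.045e-01 -7.000e-04 -1.000e-04]
```

View pics/s21.png

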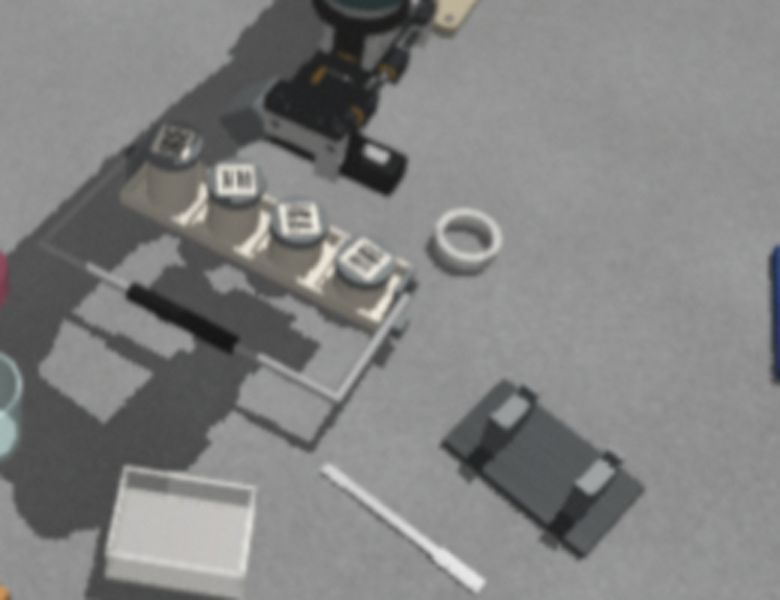

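Emit:
{"op": "arm_command", "data": {
  "offset": [
    [0,0,0],
    [0,0,0],
    [0,0,0],
    [0,0,0],
    [0,0,0],
    [0,0,0],
    [0,0,0],
    [0,0,0]
  ],
  "twist": [
    [0,0,0],
    [0,0,0],
    [0,0,0],
    [0,0,0],
    [0,0,0],
    [0,0,0],
    [0,0,0],
    [0,0,0]
  ],
  "fingers": [25,25,25,25,25,25,25,25]
}}

```text
time: 45.85
tcp_pos: [0.4662, 0.1293, 0.1759]
tcp_rot: [-0.707, -0.001, 0.001, 0.707]
contact_force: [0.1, -0.4, -1.7]
opening: 0.0317
```

```bash
python3 -c "
from h import *
st();chk((.466,-.0395,.080))
plan([(.466,.15,.22,0),(.466,.30,.22,0),(.5518,.390,.20,-.237),(.5518,.390,.12,-.237)],25,vmax=40,wmax=.06)"
```

```text
t 45.85 p [0.4662 0.1293 0.1759] yaw 0.003 ydir [ 0.  0. -1.] F [ 0.1 -0.4 -1.7] op 0.0317 q [ 0.03  0.51 -0.51  2.02  0.38  0.7  -0.72]
label in head [ 1.045e-01 -7.000e-04 -1.000e-04]
rows 12 end [0.5521 0.3904 0.12  ] yaw -0.237
"offset":[[0, -22, 10], [0, -22, 11], [0, 0, 37], [0, 0, 38], [0, 0, 37], [0, 0, 38], [22, 5, 22], [20, 5, 24], [19, 5, 25], [17, 5, 26], [0, 40, 0], [0, 40, 0]], "twist":[[0.0, 0.0, 0.0], [0.0, 0.0, 0.0], [0.0, 0.0, 0.0], [0.0, 0.0, 0.0], [0.0, 0.0, 0.0], [0.0, 0.0, 0.0], [0.0, 0.06, 0.0], [0.0, 0.06, 0.0], [0.0, 0.06, 0.0], [0.0, 0.06, 0.0], [0.0, 0.0, 0.0], [0.0, 0.0, 0.0]], "fingers":[25, 25, 25, 25, 25, 25, 25, 25, 25, 25, 25, 25]
```

Emit:
{"op": "arm_command", "data": {
  "offset": [
    [0,-22,10],
    [0,-22,11],
    [0,0,37],
    [0,0,38],
    [0,0,37],
    [0,0,38],
    [22,5,22],
    [20,5,24],
    [19,5,25],
    [17,5,26],
    [0,40,0],
    [0,40,0]
  ],
  "twist": [
    [0.0,0.0,0.0],
    [0.0,0.0,0.0],
    [0.0,0.0,0.0],
    [0.0,0.0,0.0],
    [0.0,0.0,0.0],
    [0.0,0.0,0.0],
    [0.0,0.06,0.0],
    [0.0,0.06,0.0],
    [0.0,0.06,0.0],
    [0.0,0.06,0.0],
    [0.0,0.0,0.0],
    [0.0,0.0,0.0]
  ],
  "fingers": [25,25,25,25,25,25,25,25,25,25,25,25]
}}

```text
time: 47.05
tcp_pos: [0.5529, 0.3919, 0.1194]
tcp_rot: [-0.701, 0.083, -0.084, 0.703]
contact_force: [-0.4, -0.6, -2.9]
opening: 0.0317
```

Emit:
{"op": "arm_command", "data": {
  "offset": [
    [0,0,0],
    [0,0,0],
    [0,0,0],
    [0,0,0]
  ],
  "twist": [
    [0,0,0],
    [0,0,0],
    [0,0,0],
    [0,0,0]
  ],
  "fingers": [25,25,25,25]
}}

```text
time: 47.45
tcp_pos: [0.5533, 0.3915, 0.1226]
tcp_rot: [-0.701, 0.083, -0.085, 0.703]
contact_force: [0.4, 0.5, -1.3]
opening: 0.0316
```

```bash
python3 -c "
from h import *
look('w22');
plan([(.5518,.3897,.09,-.237),(.5518,.3897,.0655,-.237)],25,vmax=15)"
```

```text
t 47.50 p [0.5531 0.3912 0.1223] yaw -0.237 ydir [ 0.003  0.002 -1.   ] F [ 0.7  0.4 -2.1] op 0.0316 q [-0.43  0.81 -0.4   1.52  0.38  0.88 -1.2 ]
rows 5 end [0.5518 0.3896 0.0653] yaw -0.237
"offset":[[0, 11, -1], [-1, 11, 0], [0, 10, -1], [0, 12, 0], [0, 13, 0]], "twist":[[0.0, 0.0, 0.0], [0.0, 0.0, 0.0], [0.0, 0.0, 0.0], [0.0, 0.0, 0.0], [0.0, 0.0, 0.0]], "fingers":[25, 25, 25, 25, 25]
```

View pics/w22.png

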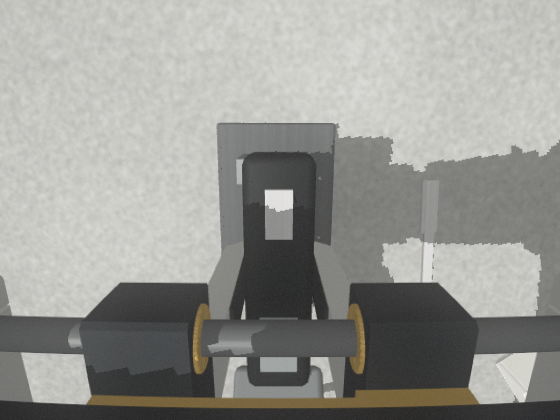

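Emit:
{"op": "arm_command", "data": {
  "offset": [
    [-1,11,-1],
    [-1,11,0],
    [0,10,-1],
    [0,12,0],
    [0,11,0],
    [0,0,0],
    [0,0,0],
    [0,0,0]
  ],
  "twist": [
    [0,0,0],
    [0,0,0],
    [0,0,0],
    [0,0,0],
    [0,0,0],
    [0,0,0],
    [0,0,0],
    [0,0,0]
  ],
  "fingers": [25,25,25,25,25,25,25,25]
}}

```text
time: 48.3
tcp_pos: [0.5495, 0.3889, 0.0645]
tcp_rot: [0.702, -0.084, 0.083, -0.702]
contact_force: [-0.6, 0.3, -1.5]
opening: 0.032
```

```bash
python3 -c "
from h import *
st()
g=grab_frame('scene');cv2.imwrite('pics/s23.png',cv2.resize(g[150:350,240:500],None,fx=3,fy=3,interpolation=cv2.INTER_CUBIC)[:,:,::-1])
"
```

```text
t 48.30 p [0.5495 0.3889 0.0645] yaw -0.237 ydir [-0. -0. -1.] F [-0.6  0.3 -1.5] op 0.0320 q [-0.45  0.88 -0.37  1.56  0.41  0.78 -1.23]
```

View pics/s23.png

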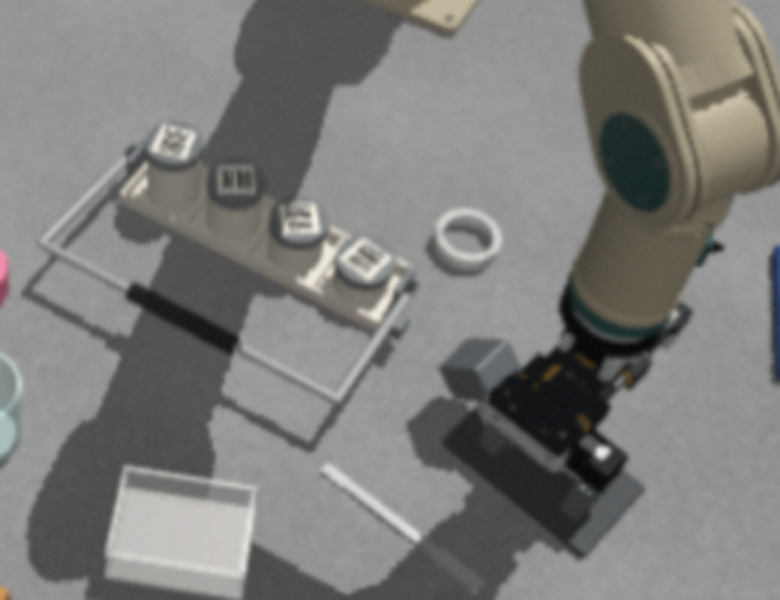

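Emit:
{"op": "arm_command", "data": {
  "offset": [
    [2,1,0],
    [0,1,0],
    [0,0,0],
    [0,0,0],
    [0,0,0],
    [0,0,0],
    [0,0,0],
    [0,0,0]
  ],
  "twist": [
    [0,0,0],
    [0,0,0],
    [0,0,0],
    [0,0,0],
    [0,0,0],
    [0,0,0],
    [0,0,0],
    [0,0,0]
  ],
  "fingers": [25,25,25,25,36,45,60,70]
}}

```text
time: 49.15
tcp_pos: [0.5514, 0.3886, 0.0628]
tcp_rot: [-0.702, 0.084, -0.083, 0.702]
contact_force: [0.2, -0.7, -0.8]
opening: 0.0565
```

Emit:
{"op": "arm_command", "data": {
  "offset": [
    [0,0,0],
    [0,-20,0],
    [0,-40,0],
    [0,-45,0],
    [0,-45,-20],
    [0,-40,-40],
    [0,0,-40],
    [0,0,0],
    [0,0,0],
    [0,0,0]
  ],
  "twist": [
    [0,0,0],
    [0,0,0],
    [0,0,0],
    [0,0,0],
    [0,0,0],
    [0,0,0],
    [0,0,0],
    [0,0,0],
    [0,0,0],
    [0,0,0]
  ],
  "fingers": [80,80,80,80,80,80,80,80,80,80]
}}

```text
time: 50.15
tcp_pos: [0.529, 0.2971, 0.2481]
tcp_rot: [-0.702, 0.083, -0.083, 0.703]
contact_force: [-0.4, -0.2, -0.2]
opening: 0.08
```

```bash
python3 -c "
from h import *
d=np.array([np.cos(-1.811),np.sin(-1.811),0]);c=np.array([.5514,.389,.073])
m,f=look('w24',[c,c+.0565*d,c-.0565*d])
g=grab_frame('scene');cv2.imwrite('pics/s24.png',cv2.resize(g[150:350,240:500],None,fx=3,fy=3,interpolation=cv2.INTER_CUBIC)[:,:,::-1])
cv2.imwrite('pics/w24.png',f[:,:,::-1])
"
```

```text
t 50.20 p [0.5289 0.2974 0.2479] yaw -0.235 ydir [-0.001  0.001 -1.   ] F [-0.5  0.1 -0.5] op 0.0800 q [-0.27  0.58 -0.47  1.61  0.3   1.02 -1.06]
[[278.6  97.7]
 [278.4 160.1]
 [278.9  31.1]]
```

View pics/w24.png

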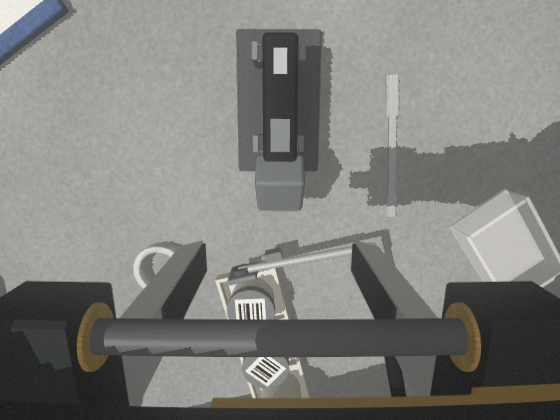

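View pics/s24.png

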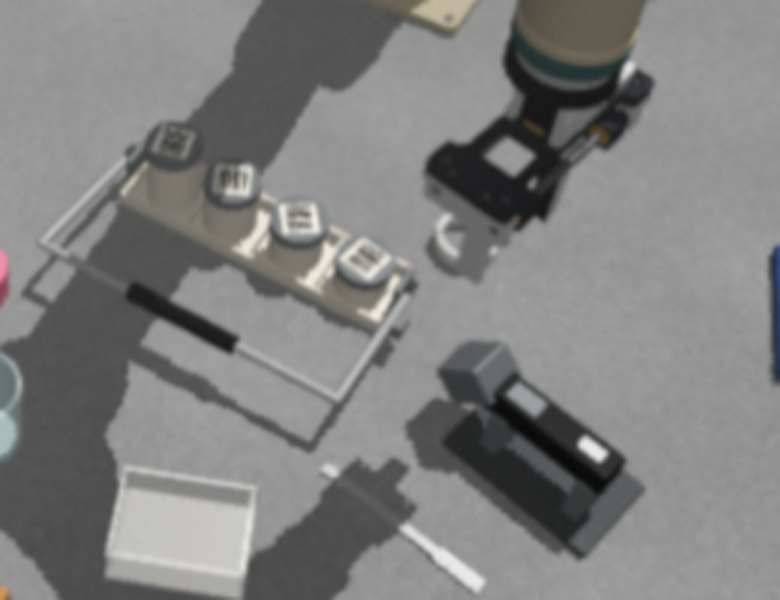

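```bash
python3 -c "
from h import *
plan([(.466,.20,.25,0),(.466,-.06,.23,0)],80)"
```

```text
rows 9 end [ 0.4662 -0.0603  0.2305] yaw -0.0
"offset":[[-13, -1, -36], [-16, -1, -36], [-18, 0, -34], [0, 3, -43], [0, 3, -44], [-1, 4, -43], [0, 3, -43], [0, 3, -43], [0, 3, -44]], "twist":[[0.0, -0.08, 0.0], [0.0, -0.08, 0.0], [0.0, -0.08, 0.0], [0.0, 0.0, 0.0], [0.0, 0.0, 0.0], [0.0, 0.0, 0.0], [0.0, 0.0, 0.0], [0.0, 0.0, 0.0], [0.0, 0.0, 0.0]], "fingers":[80, 80, 80, 80, 80, 80, 80, 80, 80]
```

Emit:
{"op": "arm_command", "data": {
  "offset": [
    [-13,-1,-36],
    [-16,-1,-36],
    [-18,0,-34],
    [0,3,-43],
    [0,3,-44],
    [-1,4,-43],
    [0,3,-43],
    [0,3,-43],
    [0,3,-44],
    [0,0,0],
    [0,0,0],
    [0,0,0]
  ],
  "twist": [
    [0.0,-0.08,0.0],
    [0.0,-0.08,0.0],
    [0.0,-0.08,0.0],
    [0.0,0.0,0.0],
    [0.0,0.0,0.0],
    [0.0,0.0,0.0],
    [0.0,0.0,0.0],
    [0.0,0.0,0.0],
    [0.0,0.0,0.0],
    [0,0,0],
    [0,0,0],
    [0,0,0]
  ],
  "fingers": [80,80,80,80,80,80,80,80,80,80,80,80]
}}

```text
time: 51.45
tcp_pos: [0.4664, -0.0598, 0.2312]
tcp_rot: [-0.707, -0.002, 0.002, 0.708]
contact_force: [-0.4, 1.0, -0.1]
opening: 0.0802
```

```bash
python3 -c "
from h import *
m,f=look('w25',[(.466,.1705,.044),(.466,.1005,.056),(.466,.0305,.068),(.466,-.0395,.080)])
g=grab_frame('top');cv2.imwrite('pics/t25.png',g[:,:,::-1])
g=grab_frame('scene');cv2.imwrite('pics/s25.png',cv2.resize(g[180:250,270:390],None,fx=6,fy=6,interpolation=cv2.INTER_CUBIC)[:,:,::-1])
"
```

```text
t 51.50 p [ 0.4663 -0.0596  0.2313] yaw 0.006 ydir [ 0.     0.001 -1.   ] F [-0.3  0.7 -0.7] op 0.0799 q [ 0.46  0.41 -0.54  1.99  0.29  0.81 -0.23]
[[279.4 -60.7]
 [278.9  20. ]
 [278.4 101.8]
 [277.9 182.8]]
```

View pics/w25.png

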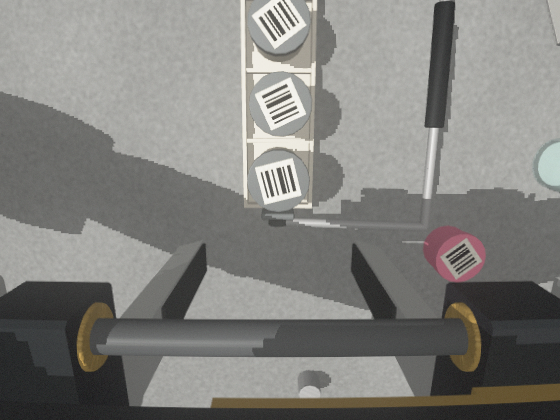

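View pics/s25.png

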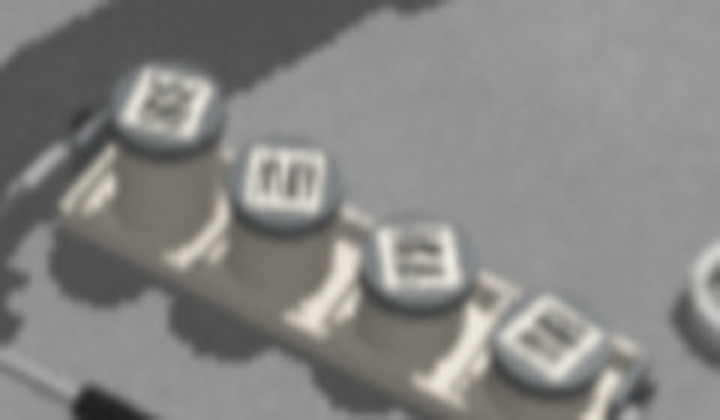

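View pics/t25.png

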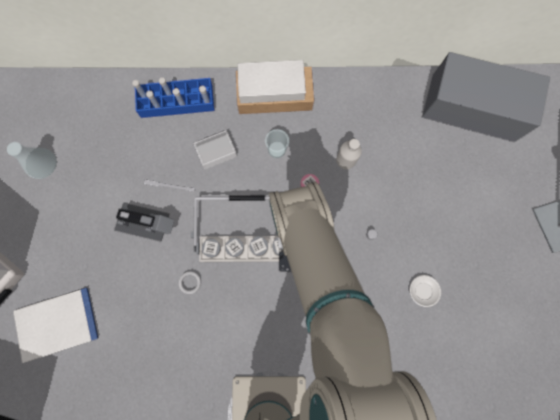

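```bash
python3 -c "
from h import *
st();print(sign_off())"
```

```text
t 51.60 p [ 0.4662 -0.0599  0.2314] yaw 0.006 ydir [ 0.     0.001 -1.   ] F [-0.3 -0.7  0. ] op 0.0798 q [ 0.46  0.41 -0.54  1.99  0.29  0.81 -0.23]
the job is handed in; nothing more can be done
None
```

The job is handed in at 51.6 s, with every step done; `sign_off` reports no verdict.

- **Handle:** it is swung out to its end stop. From the grip position its angle was about 1.45 rad, and it was still out in the last pictures.
- **Pots:** all four were present and now stand in the carrier. From +y to -y they are 40, 52, 64 and 76 mm.
- **Reading:** I logged them shortest first. Each was held for about 2 s, with the window about 104 mm from the label. By calculation the beam was within about 1 mm of each label's centre; this uses my measured label positions and the nominal reader geometry, not a read-out.
- **Reader:** it lies back in its cradle the same way round, with the gripper open and clear.

**Last checks:** all pots looked upright, and the bench items in view were where they started. One thing differed: the 64 mm pot sat about 2–3 mm from where I had placed it. The pictures first showed this after its reading. It was probably nudged, but it is still within its place and the 12 mm limit. I measured no tilt or height for the pots directly and judged those from the pictures only.

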